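# Sort ratchet forceps: open ones into the steriliser tray, the locked one aside

## Task

Sort the three ratchet forceps by their jaws: lay the two open ones flat and side by side in the perforated steriliser tray, with the finger rings of both pushed up against the same end wall (the ends are the short walls with the wire handles; either will do), and lay the one that is ratcheted shut flat in the white dish, to be released by hand later. Do not squeeze the open ones shut or force the locked one open, and set each one down rather than dropping it. Leave everything else on the bench where it is.

Things in the scene. Friction and masses are not known exactly. Their poses are not given: they have to be found in the camera images.
- forceps_1_lock (a point): Forceps 1: steel ratchet forceps, 160 mm long, 48 g, lying flat; all parts 6 mm thick but the box lock (hinge, 17 x 12 x 8 mm in x, y, z). Point: centre of the lock, half-way up (4 mm). x runs along the mid-line (to 2 degrees) to the jaw tips, 55 mm ahead; the rings end 105 mm behind. Width at rings 55 mm shut, 95 open. Grip across the lock (y): squeezed at shanks or rings it closes.
- forceps_1_ring_a (a point): Centre of forceps 1's finger ring on its -y side: ring of 27 mm outer diameter, 6 mm thick bar lying flat, centre 3 mm above what it lies on.
- forceps_1_ring_b (a point): Centre of forceps 1's finger ring on its +y side: ring of 27 mm outer diameter, 6 mm thick bar lying flat, centre 3 mm above what it lies on.
- forceps_1_jaws (a joint): Angle between the arms of forceps 1 (rad): 0 to 0.04 = ratcheted shut (jaws closed, rings side by side); 0.34 to 0.44 = open (jaw tips 18 to 24 mm apart, ring centres 58 to 68 mm apart, held by 0.15 N m of hinge friction); under 0.15 counts as squeezed shut.
- forceps_2_lock (a point): Forceps 2: steel ratchet forceps, 160 mm long, 48 g, lying flat; all parts 6 mm thick but the box lock (hinge, 17 x 12 x 8 mm in x, y, z). Point: centre of the lock, half-way up (4 mm). x runs along the mid-line (to 2 degrees) to the jaw tips, 55 mm ahead; the rings end 105 mm behind. Width at rings 55 mm shut, 95 open. Grip across the lock (y): squeezed at shanks or rings it closes.
- forceps_2_ring_a (a point): Centre of forceps 2's finger ring on its -y side: ring of 27 mm outer diameter, 6 mm thick bar lying flat, centre 3 mm above what it lies on.
- forceps_2_ring_b (a point): Centre of forceps 2's finger ring on its +y side: ring of 27 mm outer diameter, 6 mm thick bar lying flat, centre 3 mm above what it lies on.
- forceps_2_jaws (a joint): Angle between the arms of forceps 2 (rad): 0 to 0.04 = ratcheted shut (jaws closed, rings side by side); 0.34 to 0.44 = open (jaw tips 18 to 24 mm apart, ring centres 58 to 68 mm apart, held by 0.15 N m of hinge friction); under 0.15 counts as squeezed shut.
- forceps_3_lock (a point): Forceps 3: steel ratchet forceps, 160 mm long, 48 g, lying flat; all parts 6 mm thick but the box lock (hinge, 17 x 12 x 8 mm in x, y, z). Point: centre of the lock, half-way up (4 mm). x runs along the mid-line (to 2 degrees) to the jaw tips, 55 mm ahead; the rings end 105 mm behind. Width at rings 55 mm shut, 95 open. Grip across the lock (y): squeezed at shanks or rings it closes.
- forceps_3_ring_a (a point): Centre of forceps 3's finger ring on its -y side: ring of 27 mm outer diameter, 6 mm thick bar lying flat, centre 3 mm above what it lies on.
- forceps_3_ring_b (a point): Centre of forceps 3's finger ring on its +y side: ring of 27 mm outer diameter, 6 mm thick bar lying flat, centre 3 mm above what it lies on.
- forceps_3_jaws (a joint): Angle between the arms of forceps 3 (rad): 0 to 0.04 = ratcheted shut (jaws closed, rings side by side); 0.34 to 0.44 = open (jaw tips 18 to 24 mm apart, ring centres 58 to 68 mm apart, held by 0.15 N m of hinge friction); under 0.15 counts as squeezed shut.
- tray: Perforated steel steriliser tray, fixed, 256 x 230 mm outside and 30 mm high, walls and floor 3 mm thick (inner floor 250 x 224 mm, 3 mm above the bench). Origin: centre of its underside; x along the 250 mm length, z up. The two end walls (with wire handles) have their inner faces at x = -125 and +125 mm, the side walls at y = -112 and +112 mm.
- dish: White melamine dish, fixed, 208 x 148 mm outside and 26 mm high, walls and floor 4 mm thick (inner floor 200 x 140 mm). Origin: centre of its underside; x along the length, z up.
- evaporating_dish: Loose white porcelain evaporating dish, 80 mm across, 30 mm high; leave alone. Origin: centre of its underside.
- crucible: Loose white porcelain crucible with lid, 44 mm across, 47 mm high; leave alone. Origin: centre of its underside.

How it is judged:
By the outcome, as a careful person would: the job done as asked, in the order asked, and still so for the second after the job is handed in, with the robot touching nothing.
It also fails if it takes over 72 s, if anything falls off the work surface, if the arm or the gripper's body presses on something with over 40 N, if the wrist force passes 120 N, or if a joint passes its speed limit or range.

## Robot

A 6-joint arm with a two-finger parallel gripper is mounted at the origin on the work surface. World frame = base frame: x ahead of the robot, y to its left, z up, the work surface at z = 0. Lengths are in m, angles in rad, forces in N, time in s.
With the tool pointing down it reaches from about 0.4 to 0.925 m from the base axis. Payload 12.5 kg.
Tool frame: the origin (TCP) lies midway between the tips of the shut fingers; the grasp point (between the pads) lies 19 mm behind it; z points along the fingers, y is the direction in which the jaws open and shut (so a half turn about z gives the same grasp; the last joint's range is limited). The gripper opens to 95 mm and grips with 3 to 60 N. Pads are 20 mm wide; open, the fingers measure 119 mm over their backs; the gripper's body (75 mm by 180 mm) begins 59 mm behind the grasp point.
Start: joints at [-1.326, 0.491, 1.559, -0, 1.092, -0.106], TCP at [0.215, -0.587, 0.215] pointing down, gripper open.
Joint ranges: [-3.1, 3.1], [-0.84, 2.19], [0.05, 2.79], [-1.13, 4.28], [0.06, 2.93], [-2.69, 2.69]. Speed limits (rad/s): [2.22, 2.22, 2.79, 3.14, 3.14, 3.14].

## Interface

Orientations are given as [roll, pitch, yaw] about the fixed x, y, z axes, in that order (R = Rz(yaw) Ry(pitch) Rx(roll)).
In Python, from workcell import bot, eyes gives the robot as it stands.
- The arm moves only by the tool jog_arm, never from a script. Its arguments are lists of equal length, an entry for each row: "travel": the shift along the tool's x, y, z in mm, a list of three; "spin": the turn about the tool's z in degrees. A call has 1 to 20 rows; each row shifts and turns the pose as measured when the row begins, along the tool's axes as they then stand; what a row does not reach is not made up. A row lasts 1/8 s, in which the tool goes at most 62.5 mm and 10.7 degrees, less where a joint would pass 70% of its speed; a pose out of reach is approached as far as the arm can. A call with a gripper value outside its range is refused whole. "jaw" is the opening, from -1 (shut) to 1 (fully open), set as the call begins (left out, the last holds). The fingers move at their own pace and stop on an object; "force" is the grip in N (left out, the last holds). Time passes only in rows, so rows that do not move let the fingers close. It gives the time, the measured TCP pose, the force and the opening at its end, in the units of the state.
- bot.sense(): the state, without advancing time (a new reading comes with each control period).
- eyes.get_image(name): name is "scene" or "top" or "wrist"; returns a dict with "image" (384x512x3 uint8, blue, green, red), "K" (3x3 intrinsics, pixels), "rvec" (rotation vector, rad) and "tvec" (3), from world to camera coordinates, as OpenCV has them; the wrist camera has in their place "T_tool_cam" (4x4, takes a point from camera to tool coordinates, whose origin is the TCP and whose axes are the flange's). Camera axes: x right, y down, z forward; pixel columns grow to the right and rows downward; lengths in m; the calibration is good to about 2 mm. A picture is of the moment at which its call begins: read the wrist's pose just before it. There is no depth.
- bot.close_job(): hands the job in, once; it reports no verdict.
The state is a dict: "clock": time; "joint_positions": joint angles; "qd": joint speeds; "joint_efforts": joint torques, N m; "tool_pos": TCP position; "tcp_rot": TCP orientation; "ft_force": force on the tool from outside, world axes, zero at the start; "ft_torque": the same for the moment, N m; "finger_gap": finger opening in m.
Only numpy, scipy, OpenCV 4.12 (cv2) and the standard library are available. Lean on these libraries where they do the work, as an engineer would, in place of code of your own. Each camera call takes 0.05 s, during which the arm holds its last target.

## Working session

There is one attempt and no reset: what is moved stays moved. The work goes in short steps, Python scripts to look and compute and a tool call to move; the robot and the scene stay as the last step left them, time stands still between calls to the robot, and variables do not carry over. Pictures are saved under pics/ and viewed, and the job is handed in when it is done.

Besides the shell and the picture viewer there is one more tool, called after "Call:" as name([rows], argument=value, ...), one row to a line, values as JSON. jog_arm: Moves the arm, as the interface text tells. Its arguments: {"type":"object","properties":{"travel":{"type":"array","items":{"type":"array","items":{"type":"number"}}},"spin":{"type":"array","items":{"type":"number"}},"jaw":{"type":"number"},"force":{"type":"number"}},"required":["travel","spin"]}

```bash
ls; mkdir -p pics
cat > h.py <<'E'
import cv2, numpy as np
from workcell import bot, eyes
from scipy.spatial.transform import Rotation as R
def snap(name,fn):
    s=bot.sense(); d=eyes.get_image(name); cv2.imwrite('pics/'+fn+'.png',d['image'])
    K=np.array(d['K'],float)
    if 'rvec' in d:
        Rm=cv2.Rodrigues(np.array(d['rvec'],float))[0]; t=np.array(d['tvec'],float).ravel()
        Twc=np.eye(4); Twc[:3,:3]=Rm.T; Twc[:3,3]=-Rm.T@t
    else:
        Twt=np.eye(4); Twt[:3,:3]=R.from_euler('xyz',s['tcp_rot']).as_matrix(); Twt[:3,3]=s['tool_pos']
        Twc=Twt@np.array(d['T_tool_cam'])
    np.savez('pics/'+fn+'.npz',img=d['image'],K=K,T=Twc)
    return d['image'],K,Twc
def load(fn):
    z=np.load('pics/'+fn+'.npz'); return z['img'],z['K'],z['T']
def ray(K,T,uv):
    d=T[:3,:3]@np.linalg.inv(K)@np.array([uv[0],uv[1],1.0]); return T[:3,3],d/np.linalg.norm(d)
def onplane(K,T,uv,z):
    o,d=ray(K,T,uv); return o+d*(z-o[2])/d[2]
def proj(K,T,p):
    c=np.linalg.inv(T)@np.append(p,1); q=K@c[:3]; return q[:2]/q[2]
def tri(obs):
    A=np.zeros((3,3));b=np.zeros(3);L=[]
    for K,T,uv in obs:
        o,d=ray(K,T,uv);P=np.eye(3)-np.outer(d,d);A+=P;b+=P@o;L.append((o,P))
    p=np.linalg.solve(A,b); return p,[np.linalg.norm(P@(p-o)) for o,P in L]
E
python3 - <<'E'
from h import *
s=bot.sense()
for k,v in s.items(): print(k,np.round(v,4))
for n in ['scene','top','wrist']:
    i,K,T=snap(n,n+'0'); print(n,K[0,0],T[:3,3].round(3),T[:3,2].round(3))
E
```

```text
pics
clock 0.0
joint_positions [-1.3256  0.4915  1.5594  0.      1.0917 -0.1056]
qd [-0.0025  0.0001  0.0008  0.0004 -0.002  -0.0001]
joint_efforts [ 5.60000e-03 -6.12629e+01 -2.58175e+01  6.94000e-02  4.83000e-02
 -1.00000e-04]
tool_pos [ 0.2148 -0.5867  0.2141]
tcp_rot [-3.1406e+00 -1.0000e-04  3.5080e-01]
ft_force [0.0049 0.7926 0.4555]
ft_torque [-0.043   0.0102 -0.009 ]
finger_gap 0.0949
scene 348.67402134823317 [1.25  0.114 0.532] [-0.804 -0.15  -0.575]
top 399.4212094316823 [0.471 0.007 1.205] [ 0.073 -0.01  -0.997]
wrist 327.29637429543254 [ 0.292 -0.558  0.384] [-0.274 -0.098 -0.957]
```

View pics/scene0.png

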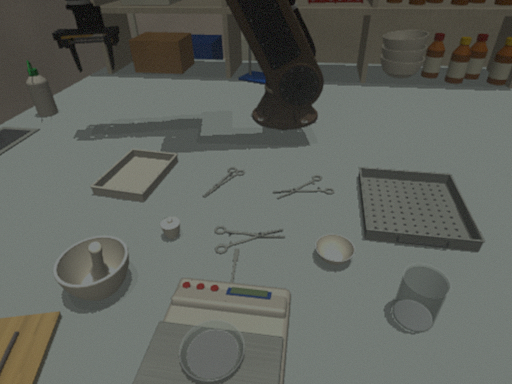

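View pics/top0.png

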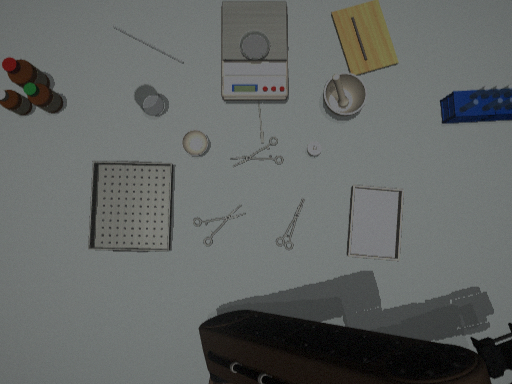

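View pics/wrist0.png

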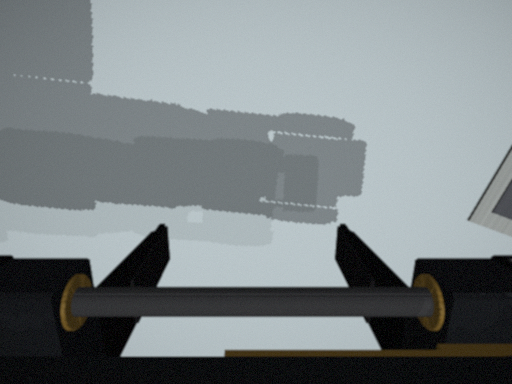

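Run:
```python
from h import *
i,K,T=load('top0')
print(T.round(3))
cv2.imwrite('pics/a1.png',cv2.resize(i[120:270,180:330],None,fx=4,fy=4,interpolation=cv2.INTER_CUBIC))
a=cv2.resize(i[150:262,80:185],None,fx=4,fy=4,interpolation=cv2.INTER_CUBIC)
b=cv2.resize(i[170:282,320:420],None,fx=3,fy=4,interpolation=cv2.INTER_CUBIC)
cv2.imwrite('pics/a2.png',np.hstack([a,b]))
i,K,T=load('scene0')
cv2.imwrite('pics/a3.png',cv2.resize(i[140:270,190:480],None,fx=2.7,fy=2.7,interpolation=cv2.INTER_CUBIC))
```

```text
[[ 0.012 -0.997  0.073  0.471]
 [-1.    -0.013 -0.01   0.007]
 [ 0.011 -0.072 -0.997  1.205]
 [ 0.     0.     0.     1.   ]]
```

View pics/a1.png

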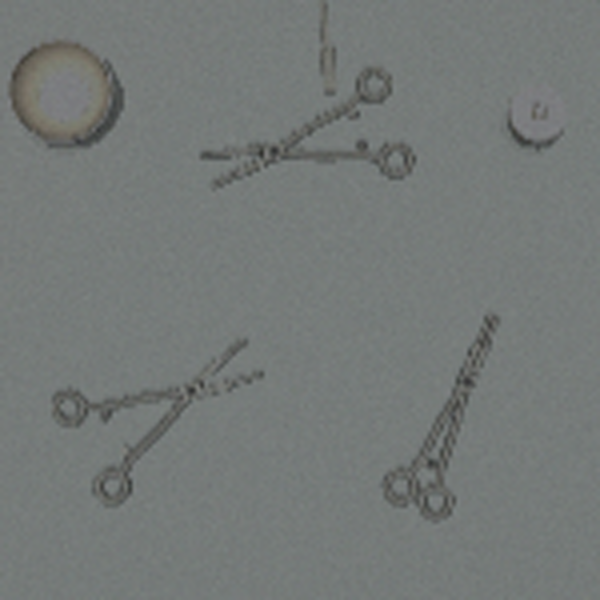

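View pics/a2.png

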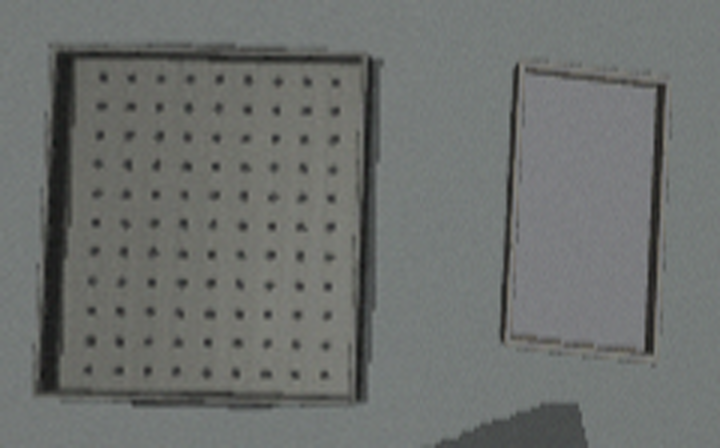

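View pics/a3.png

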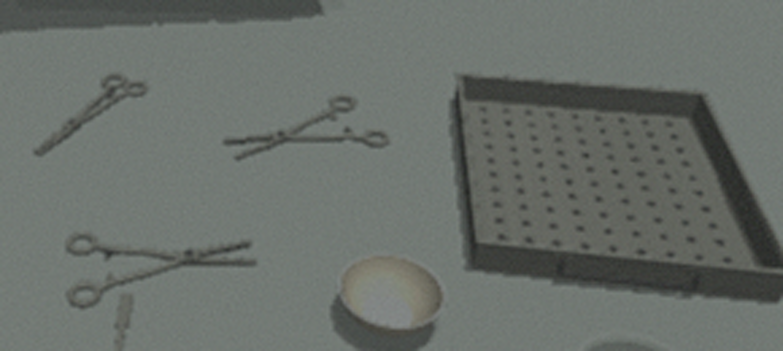

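Top view: two open forceps (locks near px (247,158) and (228,218)), one shut (near (297,215)). The tray is on the left with its long axis along world x, and the dish is on the right. First estimates come from both fixed views.

Run:
```python
from h import *
_,Kt,Tt=load('top0'); _,Ks,Ts=load('scene0')
def t(u,v): return (180+u/4-.4,120+v/4-.4)
def s(u,v): return (190+u/2.7-.3,140+v/2.7-.3)
pts={'Alock':((270,153),(187,258)),'Ar1':((374,85),(84,293)),'Ar2':((397,160),(82,243)),
'Block':((193,390),(280,135)),'Br1':((69,407),(376,138)),'Br2':((112,487),(342,103)),
'Clock':((467,381),(70,123)),'Cr1':((400,486),(135,89)),'Cr2':((436,502),(113,82)),'Ctip':((491,318),(38,152))}
for k,(a,b) in pts.items():
    p,r=tri([(Kt,Tt,t(*a)),(Ks,Ts,s(*b))]); print(k,'tri',p.round(4),'res',np.round(r,4),'plane',onplane(Kt,Tt,t(*a),.004).round(4))
# tray: corner outer rims in a2: scale4 offset (80,150)
def t2(u,v): return (80+u/4-.4,150+v/4-.4)
for uv in [(52,45),(370,52),(366,402),(38,395)]: print('trayrim',onplane(Kt,Tt,t2(*uv),.03).round(4))
for uv in [(75,58),(362,58),(358,392),(58,392)]: print('trayfloor',onplane(Kt,Tt,t2(*uv),.003).round(4))
def t3(u,v): return (320+(u-420)/3-.4,170+v/4-.4)
for uv in [(518,63),(668,77),(655,357),(504,342)]: print('dishrim',onplane(Kt,Tt,t3(*uv),.026).round(4))
```

```text
Alock tri [0.6785 0.0161 0.0011] res [0.0023 0.0023] plane [0.6777 0.0183 0.004 ]
Ar1 tri [ 0.7317 -0.0604  0.0013] res [0. 0.] plane [ 0.7311 -0.0602  0.004 ]
Ar2 tri [ 0.6739 -0.0777  0.0011] res [0.0007 0.0007] plane [ 0.6736 -0.0782  0.004 ]
Block tri [0.4971 0.0746 0.0054] res [0.001 0.001] plane [0.4972 0.0738 0.004 ]
Br1 tri [0.4834 0.1672 0.0017] res [0.0004 0.0004] plane [0.4834 0.1664 0.004 ]
Br2 tri [0.424  0.1334 0.0008] res [0. 0.] plane [0.4241 0.133  0.004 ]
Clock tri [ 0.5065 -0.1322  0.0056] res [0.0002 0.0002] plane [ 0.5065 -0.1321  0.004 ]
Cr1 tri [ 0.4272 -0.0828  0.0005] res [0.0003 0.0003] plane [ 0.4273 -0.0823  0.004 ]
Cr2 tri [ 4.155e-01 -1.097e-01 -4.000e-04] res [0. 0.] plane [ 0.4157 -0.1093  0.004 ]
Ctip tri [ 0.5544 -0.1508  0.0025] res [0.0005 0.0005] plane [ 0.5542 -0.1501  0.004 ]
trayrim [0.6579 0.4747 0.03  ]
trayrim [0.6559 0.24   0.03  ]
trayrim [0.3985 0.2361 0.03  ]
trayrim [0.4009 0.4742 0.03  ]
trayfloor [0.6526 0.4677 0.003 ]
trayfloor [0.6555 0.2513 0.003 ]
trayfloor [0.4042 0.2475 0.003 ]
trayfloor [0.4017 0.4702 0.003 ]
dishrim [ 0.5955 -0.2958  0.026 ]
dishrim [ 0.587 -0.445  0.026]
dishrim [ 0.3801 -0.4291  0.026 ]
dishrim [ 0.3895 -0.2808  0.026 ]
```

```bash
cat >> h.py <<'E'
def plan(target, yawdeg, step=55., dsp=10., start=None):
    """print rows from the current pose to target (m), yaw (deg); tool kept pointing down"""
    import json, math
    if start is None:
        s=bot.sense(); p=np.array(s['tool_pos']); yaw=math.degrees(s['tcp_rot'][2])
    else: p=np.array(start[0],float); yaw=start[1]
    tg=np.array(target); dy=yawdeg-yaw; 
    n=int(max(np.ceil(np.linalg.norm(tg-p)*1000/step),np.ceil(abs(dy)/dsp),1))
    tr=[];sp=[]
    for k in range(n):
        d=(tg-p)/(n-k)*1000; a=math.radians(yaw); ax=np.array([math.cos(a),math.sin(a),0]); ay=np.array([math.sin(a),-math.cos(a),0])
        r=[round(float(d@ax)),round(float(d@ay)),round(float(-d[2]))] if n>1 else [round(float(d@ax),1),round(float(d@ay),1),round(float(-d[2]),1)]
        q=round(-(yawdeg-yaw)/(n-k),1)
        tr.append(r);sp.append(q)
        p=p+(ax*r[0]+ay*r[1]+np.array([0,0,-r[2]]))/1000; yaw-=q
    print(json.dumps({'travel':tr,'spin':sp}),'end',p.round(4),round(yaw,1))
    return p,yaw
E
python3 - <<'E'
from h import *
plan((.678,.018,.14),106)
E
```

```text
{"travel": [[46, -29, 5], [49, -24, 5], [51, -19, 5], [53, -13, 5], [54, -8, 5], [54, -2, 5], [54, 4, 6], [54, 10, 5], [52, 15, 6], [50, 21, 5], [48, 26, 6], [44, 31, 5], [41, 36, 6], [37, 41, 5]], "spin": [-6.1, -6.1, -6.1, -6.1, -6.2, -6.1, -6.2, -6.1, -6.2, -6.1, -6.2, -6.1, -6.2, -6.1]} end [0.6783 0.0183 0.1402] 106.0
```

Call:
jog_arm([
  [46,-29,5],
  [49,-24,5],
  [51,-19,5],
  [53,-13,5],
  [54,-8,5],
  [54,-2,5],
  [54,4,6],
  [54,10,5],
  [52,15,6],
  [50,21,5],
  [48,26,6],
  [44,31,5],
  [41,36,6],
  [37,41,5],
], spin=[-6.1,-6.1,-6.1,-6.1,-6.2,-6.1,-6.2,-6.1,-6.2,-6.1,-6.2,-6.1,-6.2,-6.1], jaw=0.0)

```text
clock: 1.9
tool_pos: [0.6775, 0.0447, 0.1362]
tcp_rot: [-3.141, -0.001, 1.893]
ft_force: [0.3, -0.8, 0.4]
finger_gap: 0.0476
```

Call:
jog_arm([
  [-26,0,0],
  [0,0,0],
], spin=[2.4,0])

```text
clock: 2.15
tool_pos: [0.6868, 0.023, 0.1345]
tcp_rot: [-3.139, -0.002, 1.855]
ft_force: [-0.7, -0.4, -0.5]
finger_gap: 0.0477
```

Run:
```python
from h import *
s=bot.sense(); print(s['tool_pos'],np.degrees(s['tcp_rot']), np.abs(s['qd']).max())
i,K,T=snap('wrist','w1'); cv2.imwrite('pics/w1b.png',cv2.resize(i,(768,576),interpolation=cv2.INTER_CUBIC))
```

```text
[0.68678669 0.02295863 0.13446848] [-1.79860718e+02 -1.08959852e-01  1.06307533e+02] 0.054427811762104074
```

View pics/w1b.png

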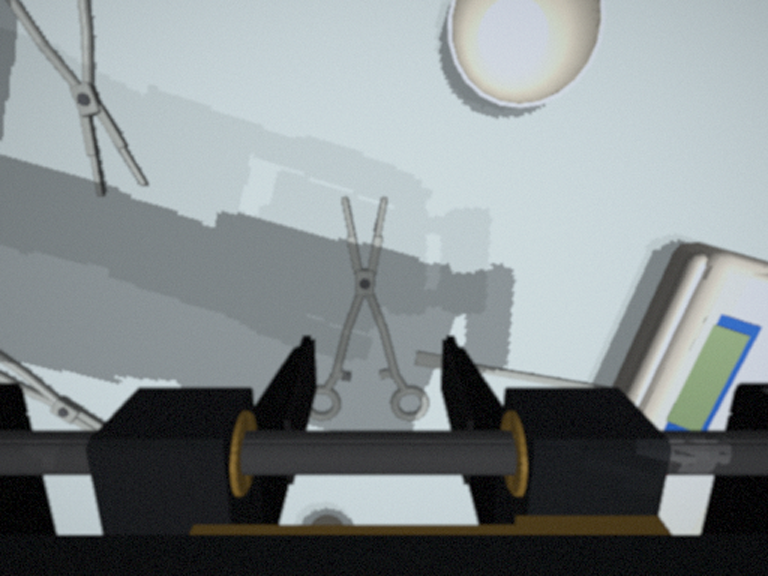

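The wrist view shows the first open forceps: lock at about (365,284) in the 768-wide picture, rings at (322,402) and (409,403), tips at (346,198) and (384,198). A thin spatula lies beyond the right ring. Next I refine the pixels and compute.

```bash
cat >> h.py <<'E'
def meas(K,T,lock,r1,r2,t1=None,t2=None,z0=0.):
    """pixels -> lock xy, axis yaw deg, ring sep"""
    L=onplane(K,T,lock,z0+.008); a=onplane(K,T,r1,z0+.005); b=onplane(K,T,r2,z0+.005); m=(a+b)/2
    o=[L.round(4), 'rings',a.round(4),b.round(4),'sep',round(float(np.linalg.norm(a-b)*1000),1),'yaw lock-rings',round(float(np.degrees(np.arctan2(*(L-m)[1::-1]))),1),'dist',round(float(np.linalg.norm((L-m)[:2])*1000),1)]
    if t1 is not None:
        c=(onplane(K,T,t1,z0+.006)+onplane(K,T,t2,z0+.006))/2; o+=['tips-lock',round(float(np.degrees(np.arctan2(*(c-L)[1::-1]))),1),round(float(np.linalg.norm((c-L)[:2])*1000),1)]
    print(*o); return L,m
E
python3 - <<'E'
from h import *
i,K,T=load('w1')
f=lambda u,v:(u/1.5-.17,v/1.5-.17)
meas(K,T,f(365,284),f(322,402),f(409,403),f(346,200),f(384,200))
_,Kt,Tt=load('top0'); _,Ks,Ts=load('scene0')
p,r=tri([(K,T,f(365,284)),(Kt,Tt,(180+270/4-.4,120+153/4-.4)),(Ks,Ts,(190+187/2.7-.3,140+258/2.7-.3))]);print('tri lock A',p.round(4),np.round(r,4))
p,r=tri([(K,T,f(84,99)),(Kt,Tt,(180+193/4-.4,120+390/4-.4)),(Ks,Ts,(190+280/2.7-.3,140+135/2.7-.3))]);print('tri lock B',p.round(4),np.round(r,4))
cv2.imwrite('pics/w1c.png',cv2.resize(i[120:290,190:300],None,fx=3.5,fy=3.5,interpolation=cv2.INTER_CUBIC))
E
```

```text
[0.6792 0.0161 0.008 ] rings [ 0.674  -0.0741  0.005 ] [ 0.7314 -0.058   0.005 ] sep 59.6 yaw lock-rings 106.0 dist 85.5 tips-lock 105.9 52.2
tri lock A [0.679  0.0156 0.0019] [0.0013 0.0029 0.0017]
tri lock B [0.4965 0.0752 0.0056] [0.0015 0.0017 0.0006]
```

View pics/w1c.png

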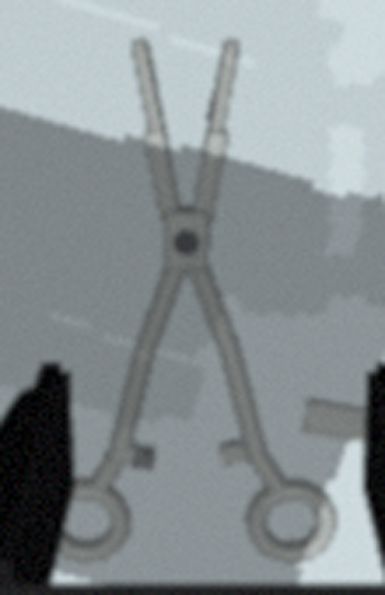

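Run:
```python
from h import *
plan((.679,.017,.06),106,step=40)
```

```text
{"travel": [[-2, -4, 37], [-2, -5, 38]], "spin": [0.2, 0.2]} end [0.6789 0.0174 0.0595] 106.0
```

Call:
jog_arm([
  [-2,-4,37],
  [-2,-5,38],
  [0,0,0],
], spin=[0.2,0.2,0])

```text
clock: 2.58
tool_pos: [0.6774, 0.0153, 0.0594]
tcp_rot: [-3.14, -0.002, 1.845]
ft_force: [-0.6, 0.7, 0.6]
finger_gap: 0.0477
```

Run:
```python
from h import *
s=bot.sense(); print(s['tool_pos'],np.degrees(s['tcp_rot']), np.abs(s['qd']).max())
i,K,T=snap('wrist','w2'); cv2.imwrite('pics/w2c.png',cv2.resize(i[140:340,150:360],None,fx=2.8,fy=2.8,interpolation=cv2.INTER_CUBIC))
for p in [(.679,.0155,.008),(.6785,.018,.008)]: print(proj(K,T,p), (proj(K,T,p)-[150,140])*2.8)
```

```text
[0.67743007 0.0153192  0.0593901 ] [-1.79913795e+02 -1.27657948e-01  1.05733816e+02] 0.048098162271516386
[254.97759621 213.09015024] [293.9372694  204.65242066]
[255.25866539 209.76900314] [294.72426308 195.3532088 ]
```

View pics/w2c.png

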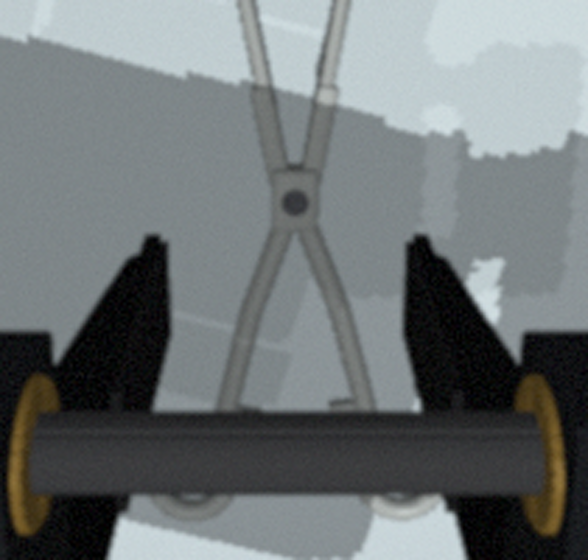

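Run:
```python
from h import *
_,K1,T1=load('w1');_,K2,T2=load('w2')
u2=(150+294.8/2.8-.3,140+203/2.8-.3); u1=(190+186/3.5-.35,120+241/3.5-.35)
p,r=tri([(K1,T1,u1),(K2,T2,u2)]); print(p.round(4),np.round(r,5), onplane(K2,T2,u2,.008).round(4), onplane(K1,T1,u1,.008).round(4))
plan((.679,.0165,.003),106,step=30)
plan((.679,.0165,.003),106,step=100)
```

```text
[0.6783 0.0182 0.0135] [9.e-05 9.e-05] [0.6788 0.0162 0.008 ] [0.6786 0.0167 0.008 ]
{"travel": [[1, 0, 29], [0, 1, 29]], "spin": [-0.1, -0.2]} end [0.6794 0.0166 0.0033] 106.0
{"travel": [[1.0, 0.6, 58.3]], "spin": [-0.3]} end [0.679  0.0165 0.003 ] 106.0
```

Call:
jog_arm([
  [1,0,28],
  [0,0.6,20],
  [0,0,7],
  [0,0,0],
], spin=[-0.2,0,0,0])

```text
clock: 3.12
tool_pos: [0.6825, 0.0159, 0.0113]
tcp_rot: [3.132, 0.002, 1.848]
ft_force: [0.1, -0.1, 0.9]
finger_gap: 0.0477
```

Call:
jog_arm([
  [0,0,0],
  [0,0,0],
], spin=[0,0])

```text
clock: 3.38
tool_pos: [0.6833, 0.0159, 0.0129]
tcp_rot: [3.13, 0.002, 1.848]
ft_force: [0.0, -0.5, -0.2]
finger_gap: 0.0476
```

Run:
```python
from h import *
s=bot.sense()
for k in ['tool_pos','qd','ft_force','joint_positions','joint_efforts']: print(k,np.round(s[k],4))
print(np.degrees(s['tcp_rot']))
```

```text
tool_pos [0.6833 0.0159 0.0129]
qd [-0.0002 -0.0039 -0.0023  0.0003  0.0039  0.0012]
ft_force [ 0.0141 -0.5032 -0.2234]
joint_positions [-0.074   0.7952  1.5676  0.0025  0.7671 -0.353 ]
joint_efforts [-1.63000e-02 -7.27694e+01 -1.93145e+01  4.90000e-02  2.64000e-02
  1.10000e-03]
[1.79332206e+02 1.37939280e-01 1.05881766e+02]
```

Call:
jog_arm([
  [1,-4,5],
  [0,0,0],
], spin=[0,0])

```text
clock: 3.62
tool_pos: [0.679, 0.0158, 0.008]
tcp_rot: [3.13, 0.003, 1.848]
ft_force: [-1.3, -0.3, -0.3]
finger_gap: 0.0476
```

Call:
jog_arm([
  [0,0,4.5],
  [0,0,0],
], spin=[0,0])

```text
clock: 3.88
tool_pos: [0.679, 0.0158, 0.0032]
tcp_rot: [3.13, 0.003, 1.848]
ft_force: [0.1, -0.6, 0.7]
finger_gap: 0.0476
```

Call:
jog_arm([
  [0,0,0],
  [0,0,0],
  [0,0,0],
  [0,0,0],
], spin=[0,0,0,0], jaw=-0.95, force=15)

```text
clock: 4.38
tool_pos: [0.6792, 0.0158, 0.0032]
tcp_rot: [3.129, 0.003, 1.848]
ft_force: [-0.7, 0.8, -0.9]
finger_gap: 0.0139
```

Call:
jog_arm([
  [0,0,0],
  [0,0,-4],
  [0,0,-15],
  [0,0,-25],
  [0,0,-15],
  [0,0,0],
], spin=[0,0,0,0,0,0])

```text
clock: 5.12
tool_pos: [0.6786, 0.0157, 0.0666]
tcp_rot: [3.128, 0.003, 1.848]
ft_force: [-0.2, 0.1, 0.3]
finger_gap: 0.0138
```

Run:
```python
from h import *
s=bot.sense(); print(s['tool_pos'],np.degrees(s['tcp_rot']), np.abs(s['qd']).max(),s['finger_gap'])
i,K,T=snap('wrist','w3'); cv2.imwrite('pics/w3b.png',cv2.resize(i,(768,576),interpolation=cv2.INTER_CUBIC))
i,K,T=snap('scene','s3'); cv2.imwrite('pics/s3b.png',cv2.resize(i[140:290,180:420],None,fx=3,fy=3,interpolation=cv2.INTER_CUBIC))
```

```text
[0.67863804 0.01570825 0.06657734] [1.79232405e+02 1.71700019e-01 1.05881753e+02] 0.010320928395918147 0.013762676214460978
```

View pics/w3b.png

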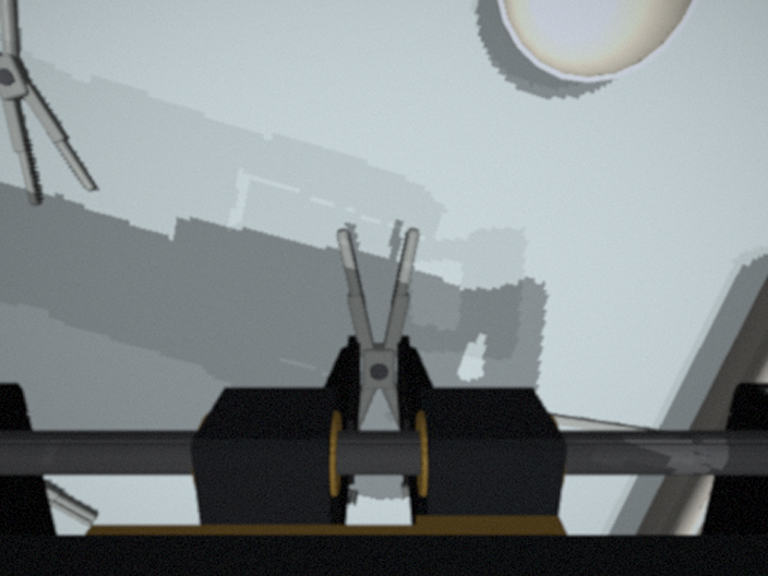

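View pics/s3b.png

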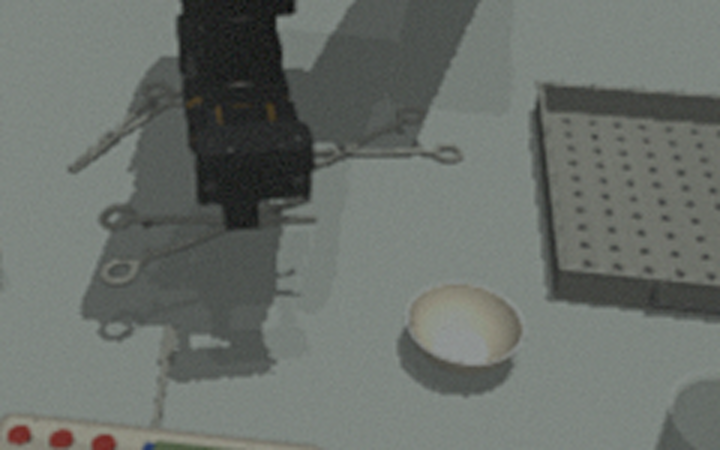

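Run:
```python
from h import *
i,K,T=load('w3')
s=bot.sense(); tp=np.array(s['tool_pos']); y=s['tcp_rot'][2]
f=lambda u,v:(u/1.5-.17,v/1.5-.17)
L=onplane(K,T,f(378,371),.0714); a=onplane(K,T,f(344,233),.0695); b=onplane(K,T,f(412,233),.0695); c=(a+b)/2
ax=np.array([np.cos(y),np.sin(y),0]); ay=np.array([np.sin(y),-np.cos(y),0])
print('lock in tool',((L-tp)@ax*1e3).round(1),((L-tp)@ay*1e3).round(1)); d=c-L
print('axis rel tool x (world yaw diff)',np.degrees(np.arctan2(d[1],d[0]))-np.degrees(y),np.linalg.norm(d), 'tip sep',np.linalg.norm(a-b))
plan((.51,.411,.11),0,step=55)
```

```text
lock in tool 0.5 0.0
axis rel tool x (world yaw diff) -0.07680009356894857 0.05134886858529174 tip sep 0.023340129057629458
{"travel": [[39, -5, -4], [37, -11, -4], [35, -17, -4], [32, -23, -4], [27, -28, -4], [22, -32, -4], [17, -35, -4], [10, -38, -4], [4, -39, -4], [-2, -39, -4], [-9, -38, -5]], "spin": [9.6, 9.6, 9.6, 9.6, 9.6, 9.6, 9.7, 9.6, 9.7, 9.6, 9.7]} end [0.5103 0.4111 0.11  ] -0.0
```

Call:
jog_arm([
  [39,-5,-4],
  [37,-11,-4],
  [35,-17,-4],
  [32,-23,-4],
  [27,-28,-4],
  [22,-32,-4],
  [17,-35,-4],
  [10,-38,-4],
  [4,-39,-4],
  [-2,-39,-4],
  [-9,-38,-5],
  [0,0,0],
], spin=[9.6,9.6,9.6,9.6,9.6,9.6,9.7,9.6,9.7,9.6,9.7,0])

```text
clock: 6.72
tool_pos: [0.5115, 0.4259, 0.0981]
tcp_rot: [3.137, 0.004, -0.064]
ft_force: [0.2, 0.0, -0.7]
finger_gap: 0.0134
```

Run:
```python
from h import *
s=bot.sense(); print(s['tool_pos'],np.degrees(s['tcp_rot']), np.abs(s['qd']).max(),s['finger_gap'],s['joint_positions'])
i,K,T=snap('wrist','w4'); cv2.imwrite('pics/w4b.png',cv2.resize(i,(768,576),interpolation=cv2.INTER_CUBIC))
i,K,T=snap('top','t4'); cv2.imwrite('pics/t4b.png',cv2.resize(i[140:270,70:200],None,fx=4,fy=4,interpolation=cv2.INTER_CUBIC))
```

```text
[0.51149789 0.42591501 0.09808856] [179.74669096   0.23531427  -3.66186754] 0.062278689067172315 0.01338669557623539 [ 5.95585183e-01  6.72417669e-01  1.55762430e+00 -1.23104347e-03
  9.17505688e-01  2.23103522e+00]
```

View pics/w4b.png

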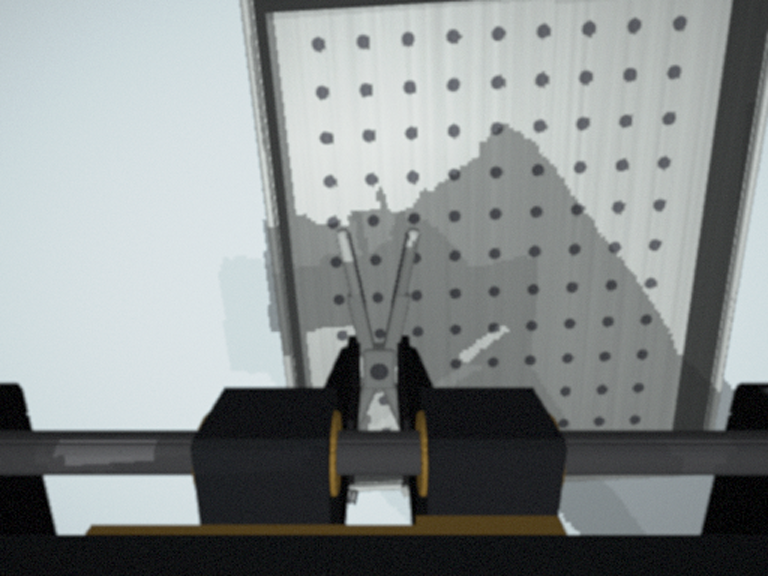

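View pics/t4b.png

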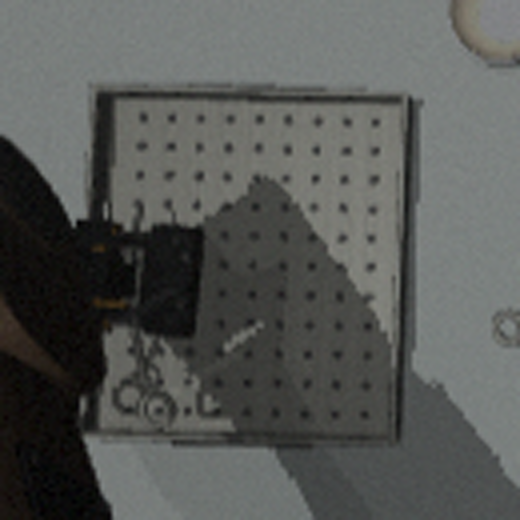

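Run:
```python
from h import *
_,K,T=load('w4'); _,Kt,Tt=load('top0'); 
f=lambda u,v:(u/1.5-.17,v/1.5-.17)
W=lambda u,v: onplane(K,T,f(u,v),.003)[:2].round(4)
t2=lambda u,v:(80+u/4-.4,150+v/4-.4)
P=lambda u,v: onplane(Kt,Tt,t2(u,v),.003)[:2].round(4)
print('wrist holes FL,FR',W(319,44),W(680,23)); print('row n: L',W(339,299),'R',W(646,320))
print('top holes',P(103,78),P(335,83),P(326,375),P(88,371))
for a in [(275,15),(297,385)]: print('left floor edge',W(*a))
for a in [(724,40),(676,425)]: print('right floor edge',W(*a))
p,r=tri([(K,T,f(319,44)),(Kt,Tt,t2(103,78))]); print('tri hole',p,r)
p,r=tri([(K,T,f(680,23)),(Kt,Tt,t2(335,83))]); print('tri hole',p,r)
```

```text
wrist holes FL,FR [0.638  0.4473] [0.636  0.2719]
row n: L [0.5063 0.4492] R [0.4819 0.2735]
top holes [0.6376 0.446 ] [0.6362 0.2712] [0.4165 0.2716] [0.4175 0.4486]
left floor edge [0.6519 0.4672]
left floor edge [0.4537 0.4791]
right floor edge [0.6271 0.2495]
right floor edge [0.4105 0.2482]
tri hole [ 0.63850114  0.44775588 -0.00164647] [np.float64(0.00023607921856613604), np.float64(0.0002360792185660348)]
tri hole [0.63622657 0.27135544 0.00206069] [np.float64(5.8463664523906977e-05), np.float64(5.846366452386287e-05)]
```

Run:
```python
from h import *
plan((.520,.414,.05),-0.5,step=20)
```

```text
{"travel": [[3, 3, 16], [3, 3, 16], [2, 3, 16]], "spin": [-1.0, -1.0, -1.1]} end [0.5199 0.4143 0.0498] -0.5
```

Call:
jog_arm([
  [4,4,15],
  [4,4,15],
  [2,3,15],
  [0,0,0],
], spin=[-1.0,-1.0,-1.1,0])

```text
clock: 7.32
tool_pos: [0.5231, 0.4075, 0.0476]
tcp_rot: [3.134, 0.008, -0.005]
ft_force: [0.5, -0.1, 0.1]
finger_gap: 0.0134
```

Call:
jog_arm([
  [-1,-6,15],
  [0,0,15],
  [0,0,5],
  [0,0,0],
], spin=[0.2,0,0,0])

```text
clock: 7.82
tool_pos: [0.5217, 0.4139, 0.01]
tcp_rot: [3.135, 0.008, -0.008]
ft_force: [0.5, -0.5, -1.3]
finger_gap: 0.0134
```

Run:
```python
from h import *
s=bot.sense(); print(s['tool_pos'],np.degrees(s['tcp_rot']), np.abs(s['qd']).max(),s['finger_gap'],s['ft_force'])
i,K,T=snap('scene','s5'); cv2.imwrite('pics/s5b.png',cv2.resize(i[150:260,330:490],None,fx=4,fy=4,interpolation=cv2.INTER_CUBIC))
```

```text
[0.52171348 0.41394221 0.01000472] [179.59676847   0.44754907  -0.48086359] 0.0028993367828406323 0.01341870816589277 [ 0.47072492 -0.48772256 -1.25388511]
```

View pics/s5b.png

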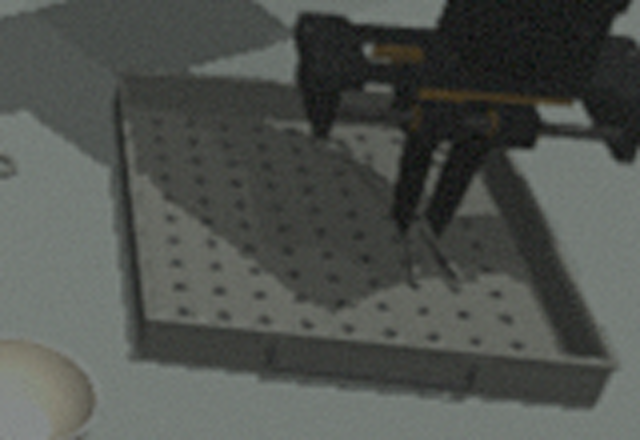

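Call:
jog_arm([
  [0,0,2],
  [0,0,1.5],
  [0,0,0],
], spin=[0,0,0])

```text
clock: 8.25
tool_pos: [0.5222, 0.4143, 0.0077]
tcp_rot: [3.136, 0.006, -0.008]
ft_force: [-0.4, 0.2, 0.6]
finger_gap: 0.0138
```

Call:
jog_arm([
  [-4,0,0],
  [-4,0,0],
  [-3,0,0],
  [0,0,0],
], spin=[0,0,0,0])

```text
clock: 8.75
tool_pos: [0.5103, 0.4144, 0.0081]
tcp_rot: [3.136, 0.006, -0.008]
ft_force: [0.3, -0.2, -0.3]
finger_gap: 0.0137
```

Call:
jog_arm([
  [-2,0,0],
  [-2,0,0],
  [0,0,0],
], spin=[0,0,0])

```text
clock: 9.12
tool_pos: [0.5061, 0.4145, 0.0081]
tcp_rot: [3.136, 0.006, -0.008]
ft_force: [0.1, -0.8, -0.0]
finger_gap: 0.0134
```

Call:
jog_arm([
  [-1,0,0],
  [-1,0,0],
], spin=[0,0])

```text
clock: 9.38
tool_pos: [0.5046, 0.4145, 0.0083]
tcp_rot: [3.136, 0.005, -0.008]
ft_force: [4.5, -2.0, 0.5]
finger_gap: 0.0139
```

Call:
jog_arm([
  [-1,0,0],
  [-0.5,0,0.5],
], spin=[0,0])

```text
clock: 9.62
tool_pos: [0.5047, 0.4146, 0.0083]
tcp_rot: [3.137, 0.001, -0.008]
ft_force: [4.2, -0.6, -1.1]
finger_gap: 0.0134
```

Run:
```python
from h import *
s=bot.sense(); print(s['tool_pos'],np.degrees(s['tcp_rot']), np.abs(s['qd']).max(),s['finger_gap'],s['ft_force'],s['ft_torque'])
i,K,T=snap('wrist','w6'); cv2.imwrite('pics/w6b.png',cv2.resize(i,(768,576),interpolation=cv2.INTER_CUBIC))
i,K,T=snap('top','t6'); cv2.imwrite('pics/t6b.png',cv2.resize(i[140:270,70:200],None,fx=4,fy=4,interpolation=cv2.INTER_CUBIC))
```

```text
[0.50466468 0.41457931 0.00829808] [ 1.79764428e+02  8.14242013e-02 -4.79667167e-01] 0.01844397231767984 0.013386066570762844 [ 4.16752507 -0.61959015 -1.13511059] [-0.21176074 -0.75445641 -0.01276453]
```

View pics/w6b.png

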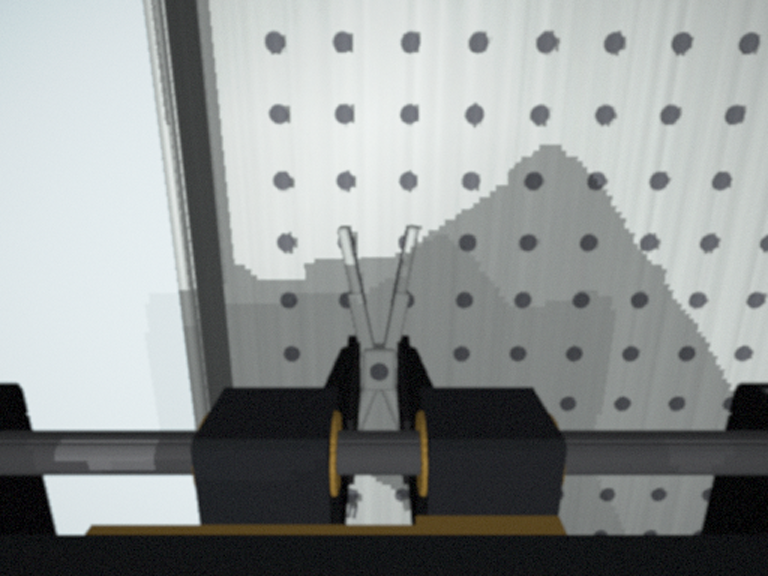

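View pics/t6b.png

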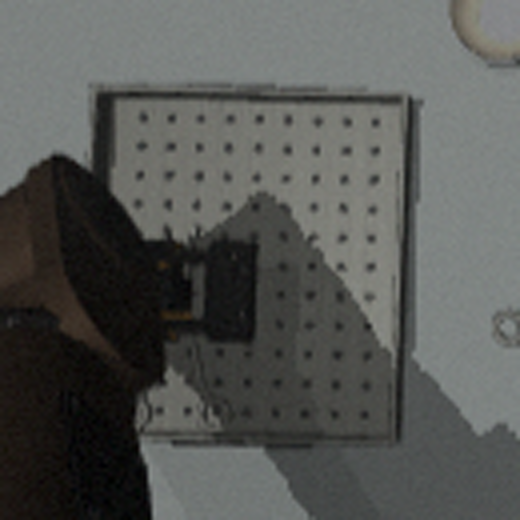

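Call:
jog_arm([
  [-0.3,0,1],
  [-0.3,0,1],
], spin=[0,0])

```text
clock: 9.98
tool_pos: [0.5046, 0.4146, 0.0063]
tcp_rot: [3.138, 0.0, -0.008]
ft_force: [5.0, -1.0, -1.0]
finger_gap: 0.0135
```

Call:
jog_arm([
  [-0.5,0,1],
  [-0.5,0,1],
], spin=[0,0])

```text
clock: 10.22
tool_pos: [0.5047, 0.4147, 0.0058]
tcp_rot: [3.139, -0.002, -0.008]
ft_force: [3.0, -4.0, 11.9]
finger_gap: 0.014
```

Call:
jog_arm([
  [0,0,-0.4],
  [0,0,0],
  [0,0,0],
], spin=[0,0,0], jaw=-0.3)

```text
clock: 10.6
tool_pos: [0.503, 0.4146, 0.0058]
tcp_rot: [3.138, 0.001, -0.008]
ft_force: [0.5, 0.0, -0.7]
finger_gap: 0.0323
```

Call:
jog_arm([
  [0,0,-15],
  [0,0,-35],
  [0,0,-45],
  [40,0,-30],
  [30,0,0],
  [0,0,0],
], spin=[0,0,0,0,0,0])

```text
clock: 11.35
tool_pos: [0.5738, 0.415, 0.1396]
tcp_rot: [3.138, 0.001, -0.007]
ft_force: [-0.1, -0.4, -0.6]
finger_gap: 0.0335
```

Run:
```python
from h import *
s=bot.sense(); print(s['tool_pos'],np.degrees(s['tcp_rot']), np.abs(s['qd']).max(),s['finger_gap'],s['ft_force'],s['ft_torque'])
i,K,T=snap('wrist','w7'); cv2.imwrite('pics/w7b.png',cv2.resize(i,(768,576),interpolation=cv2.INTER_CUBIC))
i,K,T=snap('top','t7'); cv2.imwrite('pics/t7b.png',cv2.resize(i[140:270,70:200],None,fx=4,fy=4,interpolation=cv2.INTER_CUBIC))
```

```text
[0.5738046  0.41502756 0.13964369] [ 1.79815193e+02  3.25246516e-02 -4.14644019e-01] 0.038191998575917575 0.03350371611658679 [-0.10896735 -0.35939802 -0.57523065] [ 0.09052319  0.05377869 -0.00796729]
```

View pics/w7b.png

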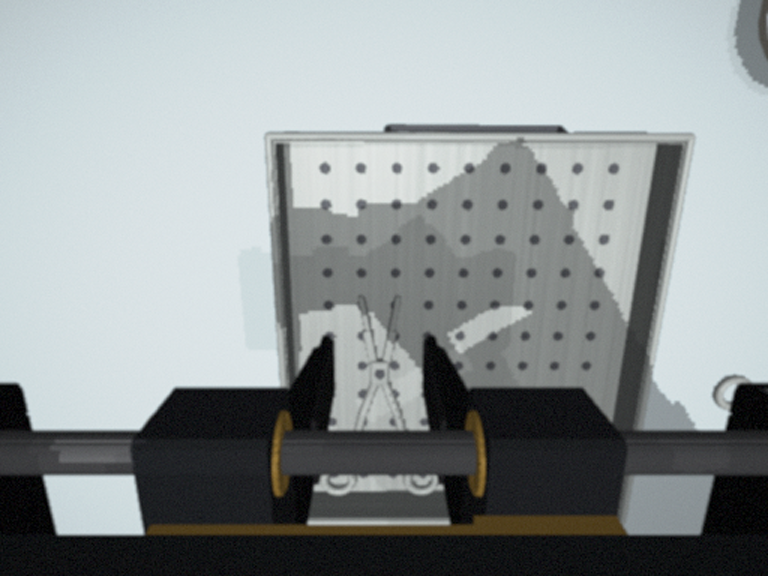

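View pics/t7b.png

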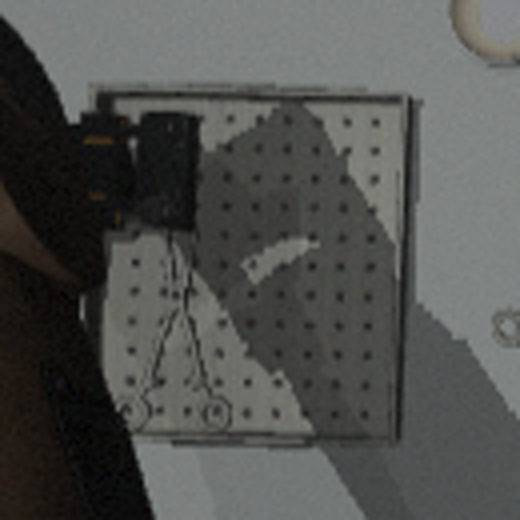

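Run:
```python
from h import *
_,Kt,Tt=load('t7'); _,K,T=load('w7')
f=lambda u,v:(u/1.5-.17,v/1.5-.17)
g=lambda u,v:(70+u/4-.4,140+v/4-.4)
for a,b in [((340,480),(131,412)),((421,481),(216,412)),((379,374),(182,311))]:
    p,r=tri([(K,T,f(*a)),(Kt,Tt,g(*b))]); print(p.round(4),np.round(r,4),onplane(K,T,f(*a),.008).round(4),onplane(Kt,Tt,g(*b),.008).round(4))
print('wall floor edge w',onplane(K,T,f(380,491),.003).round(4),'top', onplane(Kt,Tt,g(260,433),.003).round(4))
plan((.4965,.0745,.12),120,step=55)
```

```text
[0.417  0.4446 0.0085] [0.0002 0.0002] [0.4165 0.4448 0.008 ] [0.417  0.4445 0.008 ]
[0.4166 0.3838 0.0081] [0.0023 0.0023] [0.415  0.3857 0.008 ] [0.4177 0.3817 0.008 ]
[ 0.4926  0.4156 -0.0098] [0.0001 0.0001] [0.5017 0.4157 0.008 ] [0.4923 0.4096 0.008 ]
wall floor edge w [0.4025 0.4157 0.003 ] top [0.4023 0.35   0.003 ]
{"travel": [[-6, 26, 1], [-10, 25, 2], [-14, 23, 1], [-17, 21, 2], [-20, 18, 1], [-23, 14, 2], [-25, 10, 1], [-26, 6, 2], [-27, 2, 1], [-27, -3, 2], [-26, -7, 1], [-24, -11, 2], [-23, -14, 1]], "spin": [-9.3, -9.3, -9.3, -9.2, -9.3, -9.2, -9.3, -9.2, -9.3, -9.2, -9.3, -9.2, -9.3]} end [0.4968 0.0741 0.1203] 120.0
```

Call:
jog_arm([
  [-6,26,1],
  [-10,25,2],
  [-14,23,1],
  [-17,21,2],
  [-20,18,1],
  [-23,14,2],
  [-25,10,1],
  [-26,6,2],
  [-27,2,1],
  [-27,-3,2],
  [-26,-7,1],
  [-24,-11,2],
  [-23,-14,1],
  [0,0,0],
], spin=[-9.3,-9.3,-9.3,-9.2,-9.3,-9.2,-9.3,-9.2,-9.3,-9.2,-9.3,-9.2,-9.3,0], jaw=0.0)

```text
clock: 13.2
tool_pos: [0.4892, 0.0664, 0.1224]
tcp_rot: [-3.128, -0.003, 2.176]
ft_force: [0.3, -0.2, 1.2]
finger_gap: 0.0476
```

Run:
```python
from h import *
s=bot.sense(); print(s['tool_pos'],np.degrees(s['tcp_rot']), np.abs(s['qd']).max(),s['finger_gap'],s['joint_positions'].__repr__())
i,K,T=snap('wrist','w8'); cv2.imwrite('pics/w8b.png',cv2.resize(i,(768,576),interpolation=cv2.INTER_CUBIC))
i,K,T=snap('top','t8'); cv2.imwrite('pics/t8b.png',cv2.resize(i[140:270,70:200],None,fx=4,fy=4,interpolation=cv2.INTER_CUBIC))
```

```text
[0.48920187 0.06642074 0.12242941] [-1.79210079e+02 -1.59731026e-01  1.24651822e+02] 0.06966206573777647 0.04764453156704576 array([ 0.00411561,  0.43861215,  1.96753484, -0.00807144,  0.74841106,
       -0.59474185])
```

View pics/w8b.png

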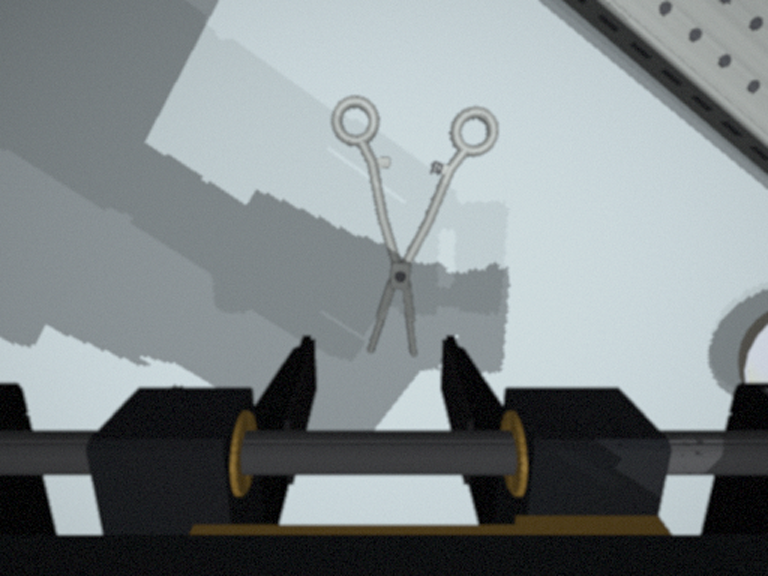

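View pics/t8b.png

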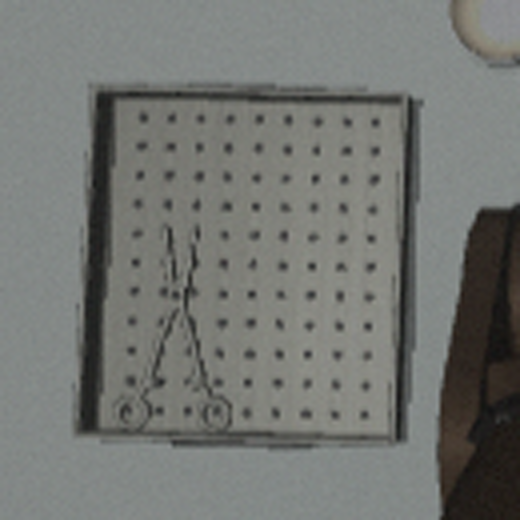

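A lies straight, with both rings at the near end wall. In the wrist view B's lock is at (400,276), its rings at (355,119) and (474,132), and its tips at (371,350) and (413,354).

Run:
```python
from h import *
_,K,T=load('w8')
f=lambda u,v:(u/1.5-.17,v/1.5-.17)
L,m=meas(K,T,f(400,276),f(355,120),f(474,132),f(371,349),f(413,353))
_,Kt,Tt=load('top0'); _,Ks,Ts=load('scene0')
p,r=tri([(K,T,f(400,276)),(Kt,Tt,(180+193/4-.4,120+390/4-.4)),(Ks,Ts,(190+280/2.7-.3,140+135/2.7-.3))]);print('tri lock B',p.round(4),np.round(r,4))
plan((L[0],L[1],.06),np.degrees(np.arctan2(*(L-m)[1::-1]))+180,step=40)
```

```text
[0.496  0.0765 0.008 ] rings [0.4241 0.1348 0.005 ] [0.4822 0.1672 0.005 ] sep 66.5 yaw lock-rings -60.1 dist 86.0 tips-lock -60.4 50.0
tri lock B [0.4968 0.075  0.0049] [0.0008 0.0014 0.0006]
{"travel": [[2, 5, 31], [2, 5, 32]], "spin": [2.3, 2.3]} end [0.4959 0.0764 0.0595] 119.9
```

Call:
jog_arm([
  [2,5,31],
  [2,5,31],
  [0,0,0],
  [0,0,0],
], spin=[2.4,2.4,0,0])

```text
clock: 13.8
tool_pos: [0.4954, 0.0799, 0.0606]
tcp_rot: [-3.13, -0.0, 2.084]
ft_force: [0.4, -0.7, -0.1]
finger_gap: 0.0475
```

Run:
```python
from h import *
s=bot.sense(); print(s['tool_pos'],np.degrees(s['tcp_rot']), np.abs(s['qd']).max())
i,K,T=snap('wrist','w9'); cv2.imwrite('pics/w9c.png',cv2.resize(i[100:300,150:360],None,fx=2.8,fy=2.8,interpolation=cv2.INTER_CUBIC))
```

```text
[0.49541382 0.07988193 0.0606087 ] [-1.79353836e+02 -2.72309338e-02  1.19377430e+02] 0.016012878308264745
```

View pics/w9c.png

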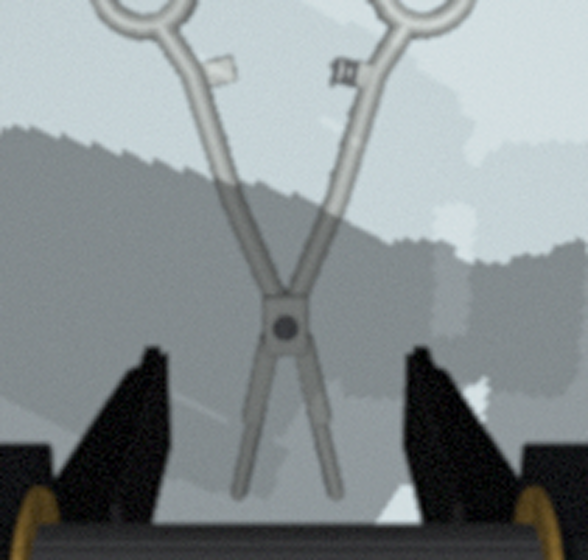

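Run:
```python
from h import *
_,K,T=load('w9');_,K8,T8=load('w8')
u=(150+285.5/2.8-.3,100+327/2.8-.3)
print(onplane(K,T,u,.008).round(4)); p,r=tri([(K,T,u),(K8,T8,(400/1.5-.17,276/1.5-.17))]); print(p.round(4),np.round(r,4))
c=lambda x,y: onplane(K,T,(150+x/2.8-.3,100+y/2.8-.3),.006)
L=onplane(K,T,u,.008); t=(c(239,490)+c(336,491))/2; print('yaw',np.degrees(np.arctan2(*(L-t)[1::-1])))
g=(L+[.4968,.075,0])/2 ; print(g)
plan((L[0],L[1],.0065),119.8,step=100)
```

```text
[0.4961 0.0764 0.008 ]
[0.496  0.0765 0.0082] [0.0001 0.0001]
yaw 119.93377969413294
[0.49646561 0.07572027 0.004     ]
{"travel": [[-3.3, -1.0, 54.2]], "spin": [-0.4]} end [0.4962 0.0764 0.0065] 119.8
```

Call:
jog_arm([
  [-2,-1,22],
  [-1.3,0,20],
  [0,0,8],
  [0,0,0],
  [0,0,0],
], spin=[-0.4,0,0,0,0])

```text
clock: 14.48
tool_pos: [0.4981, 0.0766, 0.0146]
tcp_rot: [-3.138, 0.003, 2.091]
ft_force: [0.4, -0.2, 0.5]
finger_gap: 0.0475
```

Call:
jog_arm([
  [0.7,-1.8,6],
  [0,0,5.4],
  [0,0,0],
], spin=[0,0,0])

```text
clock: 14.85
tool_pos: [0.4964, 0.0763, 0.0035]
tcp_rot: [-3.139, 0.004, 2.091]
ft_force: [0.2, -0.7, -1.4]
finger_gap: 0.0475
```

Call:
jog_arm([
  [0,0,0.3],
  [0,0,0],
  [0,0,0],
  [0,0,0],
  [0,0,0],
], spin=[0,0,0,0,0], jaw=-0.95, force=15)

```text
clock: 15.48
tool_pos: [0.4965, 0.0763, 0.0032]
tcp_rot: [-3.139, 0.004, 2.091]
ft_force: [0.1, 0.3, 0.3]
finger_gap: 0.0131
```

Call:
jog_arm([
  [0,0,-4],
  [0,0,-15],
  [0,0,-25],
  [0,0,-20],
  [0,0,0],
], spin=[0,0,0,0,0])

```text
clock: 16.1
tool_pos: [0.4966, 0.0767, 0.0719]
tcp_rot: [-3.14, 0.005, 2.091]
ft_force: [-0.5, 0.8, -1.0]
finger_gap: 0.0134
```

Run:
```python
from h import *
s=bot.sense(); print(s['tool_pos'],np.degrees(s['tcp_rot']), np.abs(s['qd']).max(),s['finger_gap'])
i,K,T=snap('wrist','w10'); cv2.imwrite('pics/w10b.png',cv2.resize(i,(768,576),interpolation=cv2.INTER_CUBIC))
i,K,T=snap('scene','s10'); cv2.imwrite('pics/s10b.png',cv2.resize(i[140:290,180:420],None,fx=3,fy=3,interpolation=cv2.INTER_CUBIC))
```

```text
[0.49657498 0.07666262 0.07188035] [-179.90387767    0.26191073  119.81969956] 0.012933261319048555 0.013384259694903648
```

View pics/w10b.png

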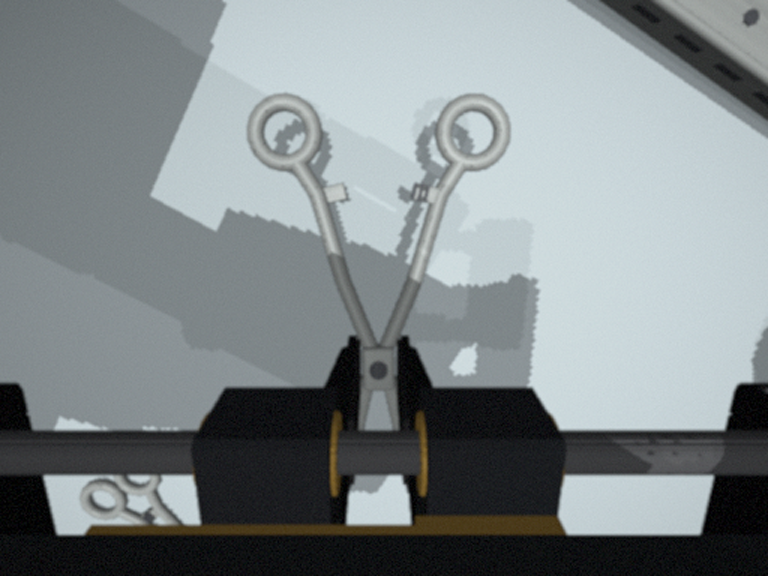

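View pics/s10b.png

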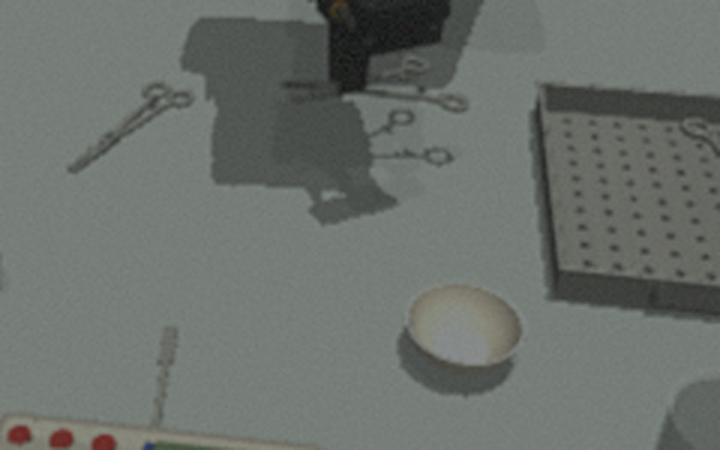

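Run:
```python
from h import *
i,K,T=load('w10'); s=bot.sense(); tp=np.array(s['tool_pos']); y=s['tcp_rot'][2]
f=lambda u,v:(u/1.5-.17,v/1.5-.17)
L=onplane(K,T,f(378,370.5),.0767); a=onplane(K,T,f(284.5,132),.0735); b=onplane(K,T,f(473,132),.0735); c=(a+b)/2
ax=np.array([np.cos(y),np.sin(y),0]); ay=np.array([np.sin(y),-np.cos(y),0])
for p in (L,a,b): print(((p-tp)@ax*1e3).round(1),((p-tp)@ay*1e3).round(1))
plan((.520,.304,.10),179.5,step=45)
```

```text
0.7 0.4
84.9 -30.1
84.9 31.3
{"travel": [[31, 22, -5], [27, 27, -5], [21, 32, -5], [16, 35, -5], [9, 37, -5], [3, 38, -5]], "spin": [-9.9, -10.0, -9.9, -10.0, -9.9, -10.0]} end [0.5201 0.3045 0.1004] 179.5
```

Call:
jog_arm([
  [31,22,-5],
  [27,27,-5],
  [21,32,-5],
  [16,35,-5],
  [9,37,-5],
  [3,38,-5],
  [0,0,0],
  [0,0,0],
], spin=[-9.9,-10.0,-9.9,-10.0,-9.9,-10.0,0,0])

```text
clock: 17.2
tool_pos: [0.5153, 0.3102, 0.0922]
tcp_rot: [-3.133, -0.013, -3.12]
ft_force: [0.1, 0.3, -1.0]
finger_gap: 0.0134
```

Run:
```python
from h import *
s=bot.sense(); print(s['tool_pos'],np.degrees(s['tcp_rot']), np.abs(s['qd']).max(),s['finger_gap'],np.round(s['joint_positions'],2))
i,K,T=snap('wrist','w11'); cv2.imwrite('pics/w11b.png',cv2.resize(i,(768,576),interpolation=cv2.INTER_CUBIC))
t=np.degrees(s['tcp_rot'][2]); t=t if t>0 else t+360
plan((.522,.304,.05),179.5,step=20,start=(s['tool_pos'],t))
```

```text
[0.515298   0.31021114 0.09215199] [-179.52079882   -0.74535595 -178.759975  ] 0.011052541209391644 0.013357750330351524 [ 0.43  0.61  1.73 -0.    0.82 -1.16]
{"travel": [[-2, -2, 14], [-2, -2, 14], [-3, -2, 14]], "spin": [0.6, 0.6, 0.5]} end [0.5224 0.3043 0.0502] 179.5
```

View pics/w11b.png

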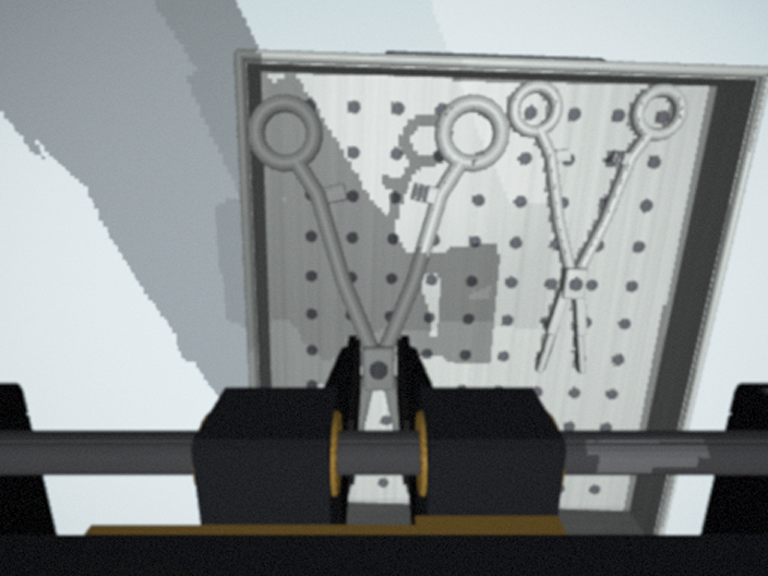

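Call:
jog_arm([
  [-2,-2,14],
  [-2,-2,14],
  [-3,-2,14],
  [0,0,0],
], spin=[0.6,0.6,0.5,0])

```text
clock: 17.75
tool_pos: [0.5222, 0.3006, 0.0459]
tcp_rot: [-3.132, -0.015, 3.126]
ft_force: [-0.4, -0.1, -1.2]
finger_gap: 0.0137
```

Call:
jog_arm([
  [0,3,15],
  [0,0,13],
  [0,0,5],
  [0,0,0],
], spin=[-0.4,0,0,0])

```text
clock: 18.25
tool_pos: [0.5217, 0.3036, 0.0105]
tcp_rot: [-3.132, -0.015, 3.133]
ft_force: [-0.8, -0.6, -0.9]
finger_gap: 0.0134
```

Call:
jog_arm([
  [0,0,1.5],
  [4,0,1],
  [4,0,0],
  [4,0,0],
  [2,0,0],
  [0,0,0],
], spin=[0,0,0,0,0,0])

```text
clock: 19.0
tool_pos: [0.5069, 0.3041, 0.0093]
tcp_rot: [-3.133, -0.013, 3.134]
ft_force: [0.6, -2.0, -0.3]
finger_gap: 0.0134
```

Call:
jog_arm([
  [2,0,0],
  [0,0,0],
], spin=[0,0])

```text
clock: 19.25
tool_pos: [0.5049, 0.3041, 0.0094]
tcp_rot: [-3.133, -0.013, 3.134]
ft_force: [-1.1, 0.1, 0.8]
finger_gap: 0.0129
```

Run:
```python
from h import *
i,K,T=snap('wrist','w12'); cv2.imwrite('pics/w12b.png',cv2.resize(i,(768,576),interpolation=cv2.INTER_CUBIC))
```

```text
(no output)
```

View pics/w12b.png

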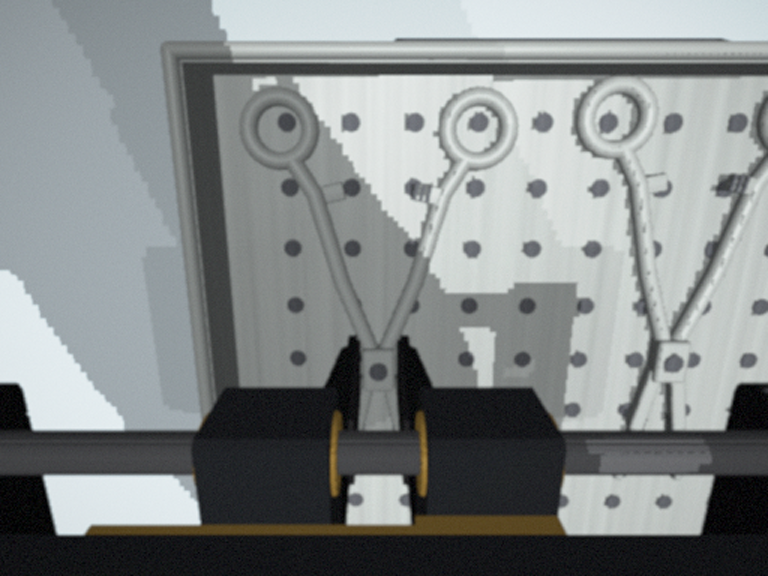

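The wall foot is at row 75. A's ring touches it at row 76, and B's ring tops are at row 87, about 4 mm short. I push on and lower a little.

Call:
jog_arm([
  [1.5,0,1],
  [1.5,0,1],
  [0,0,0],
], spin=[0,0,0])

```text
clock: 19.68
tool_pos: [0.5018, 0.3041, 0.0072]
tcp_rot: [-3.133, -0.013, 3.134]
ft_force: [0.0, 0.3, 0.1]
finger_gap: 0.0135
```

Call:
jog_arm([
  [1,0,0.5],
  [1,0,0],
], spin=[0,0])

```text
clock: 19.92
tool_pos: [0.5004, 0.3042, 0.0068]
tcp_rot: [-3.133, -0.012, 3.134]
ft_force: [4.8, -0.5, -0.8]
finger_gap: 0.0135
```

Contact at x≈0.5005. I press a little more to seat both rings, then touch down.

Call:
jog_arm([
  [1,0,0.5],
  [0.8,0,0.8],
], spin=[0,0])

```text
clock: 20.18
tool_pos: [0.5004, 0.3045, 0.0062]
tcp_rot: [-3.135, -0.008, 3.134]
ft_force: [4.4, -2.2, 4.6]
finger_gap: 0.0129
```

Run:
```python
from h import *
i,K,T=snap('wrist','w13'); cv2.imwrite('pics/w13b.png',cv2.resize(i,(768,576),interpolation=cv2.INTER_CUBIC))
```

```text
(no output)
```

View pics/w13b.png

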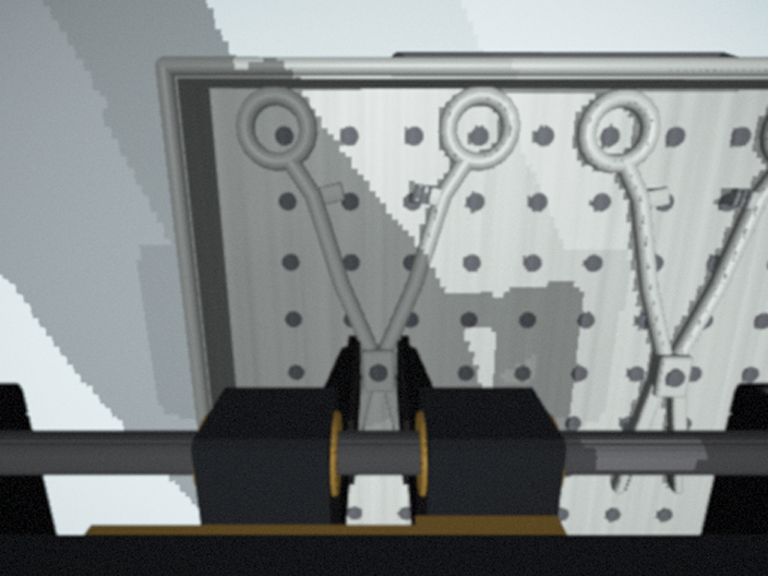

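B's ring tops are at row 87 and the wall foot at row 88, so both rings are in contact. A's is within a pixel or two. Release.

Call:
jog_arm([
  [0,0,0],
  [0,0,0],
  [0,0,0],
], spin=[0,0,0], jaw=-0.3)

```text
clock: 20.6
tool_pos: [0.499, 0.3042, 0.0059]
tcp_rot: [-3.134, -0.01, 3.134]
ft_force: [0.2, 0.7, -0.6]
finger_gap: 0.0325
```

Call:
jog_arm([
  [0,0,-10],
  [0,0,-25],
  [0,0,-30],
  [0,0,-15],
  [0,0,0],
], spin=[0,0,0,0,0])

```text
clock: 21.22
tool_pos: [0.4991, 0.3049, 0.0894]
tcp_rot: [-3.133, -0.012, 3.134]
ft_force: [0.1, -0.5, -0.3]
finger_gap: 0.0329
```

Run:
```python
from h import *
s=bot.sense(); print(s['tool_pos'],np.degrees(s['tcp_rot']), np.abs(s['qd']).max(),s['finger_gap'])
i,K,T=snap('wrist','w14'); cv2.imwrite('pics/w14b.png',cv2.resize(i,(768,576),interpolation=cv2.INTER_CUBIC))
```

```text
[0.49908763 0.30488639 0.0894042 ] [-179.52431402   -0.67591041  179.54898008] 0.009777849907989893 0.03293925409683069
```

View pics/w14b.png

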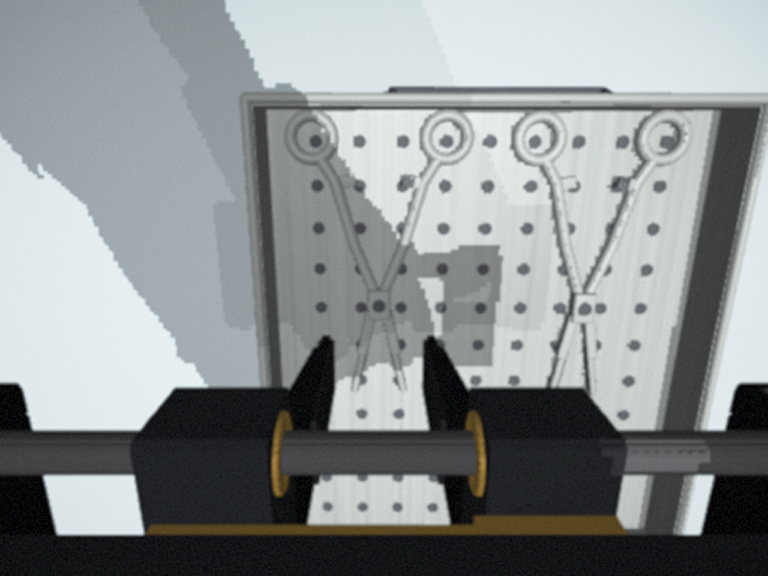

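Run:
```python
from h import *
i,K,T=load('w14'); cv2.imwrite('pics/w14c.png',cv2.resize(i[58:118,160:490],None,fx=2.4,fy=6,interpolation=cv2.INTER_CUBIC))
f=lambda u,v:(u/1.5-.17,v/1.5-.17)
for n,a in dict(B1=(312,137),B2=(446,138),A1=(539,139),A2=(661,137)).items(): print(n,onplane(K,T,f(*a),.009).round(4))
for u in (312,446,539,661): print('wall',onplane(K,T,f(u,109),.003).round(4))
plan((.5065,-.132,.13),105,step=50)
plan((.5065,-.132,.13),105,step=60)
```

```text
B1 [0.4145 0.2734 0.009 ]
B2 [0.4155 0.339  0.009 ]
A1 [0.4164 0.3844 0.009 ]
A2 [0.4159 0.4436 0.009 ]
wall [0.4012 0.2732 0.003 ]
wall [0.4018 0.3393 0.003 ]
wall [0.4022 0.385  0.003 ]
wall [0.4027 0.4448 0.003 ]
{"travel": [[-1, -49, -5], [-8, -48, -5], [-15, -46, -4], [-22, -43, -5], [-28, -40, -4], [-33, -36, -5], [-38, -30, -4], [-41, -25, -5], [-45, -18, -4]], "spin": [8.3, 8.3, 8.3, 8.3, 8.3, 8.3, 8.2, 8.3, 8.2]} end [ 0.5066 -0.1321  0.1297] 105.0
{"travel": [[-1, -55, -5], [-10, -54, -5], [-19, -51, -5], [-27, -47, -5], [-34, -43, -5], [-40, -36, -5], [-46, -30, -6], [-50, -21, -5]], "spin": [9.3, 9.3, 9.3, 9.3, 9.3, 9.3, 9.4, 9.3]} end [ 0.5066 -0.1315  0.1297] 105.0
```

View pics/w14c.png

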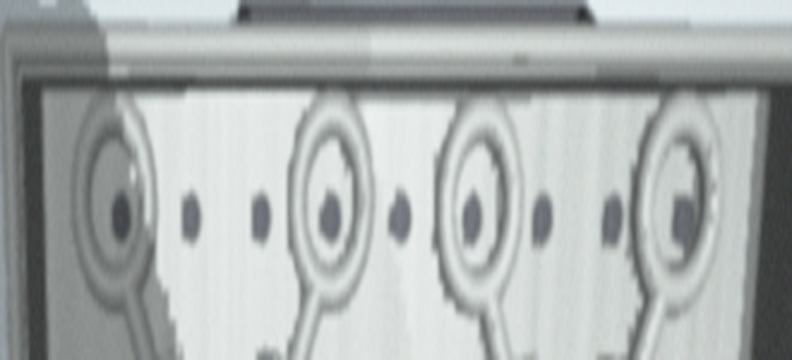

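Rings measure within 1 mm of the wall. Next is the shut one: its axis is about −23°, so tool yaw 157° is the short turn.

Run:
```python
from h import *
plan((.5065,-.132,.125),157,step=45)
```

```text
{"travel": [[-1, -44, -4], [-3, -44, -4], [-5, -43, -4], [-6, -43, -3], [-8, -43, -4], [-10, -43, -3], [-11, -42, -4], [-13, -42, -3], [-14, -41, -4], [-16, -40, -3]], "spin": [2.3, 2.2, 2.3, 2.2, 2.3, 2.2, 2.3, 2.2, 2.3, 2.2]} end [ 0.5064 -0.1317  0.1247] 157.0
```

Call:
jog_arm([
  [-1,-44,-4],
  [-3,-44,-4],
  [-5,-43,-4],
  [-6,-43,-3],
  [-8,-43,-4],
  [-10,-43,-3],
  [-11,-42,-4],
  [-13,-42,-3],
  [-14,-41,-4],
  [-16,-40,-3],
  [0,0,0],
  [0,0,0],
], spin=[2.3,2.2,2.3,2.2,2.3,2.2,2.3,2.2,2.3,2.2,0,0], jaw=0.0)

```text
clock: 22.78
tool_pos: [0.5001, -0.1444, 0.1172]
tcp_rot: [-3.123, -0.026, 2.729]
ft_force: [0.8, 0.5, 0.1]
finger_gap: 0.0479
```

Run:
```python
from h import *
s=bot.sense(); print(s['tool_pos'],np.degrees(s['tcp_rot']), np.abs(s['qd']).max(),s['finger_gap'],np.round(s['joint_positions'],2))
i,K,T=snap('wrist','w15'); cv2.imwrite('pics/w15b.png',cv2.resize(i,(768,576),interpolation=cv2.INTER_CUBIC))
```

```text
[ 0.50011387 -0.14435696  0.11720743] [-178.93035042   -1.46471543  156.36124299] 0.01240863338665408 0.04785361002774023 [-0.4   0.48  1.9  -0.03  0.79 -1.54]
```

View pics/w15b.png

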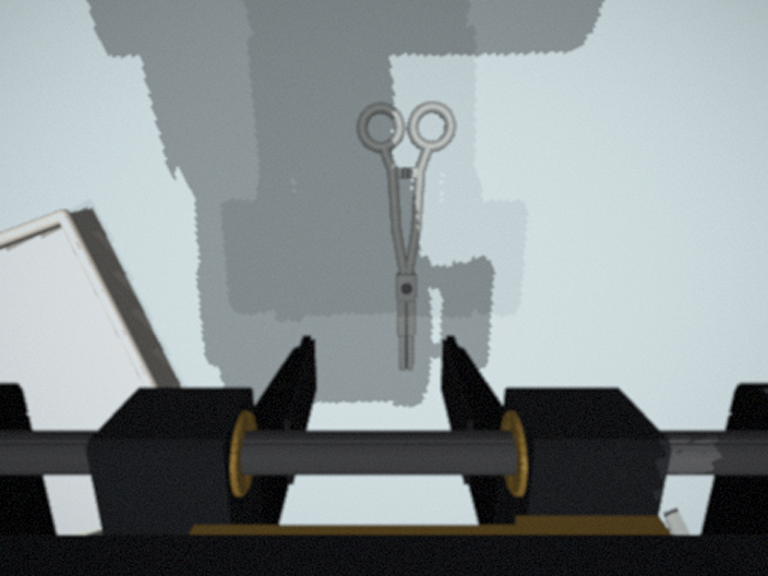

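Run:
```python
from h import *
_,K,T=load('w15')
f=lambda u,v:(u/1.5-.17,v/1.5-.17)
L,m=meas(K,T,f(406.5,289),f(381,127),f(433,127),f(405,368),f(408,368))
_,Kt,Tt=load('top0'); _,Ks,Ts=load('scene0')
p,r=tri([(K,T,f(406.5,289)),(Kt,Tt,(180+467/4-.4,120+381/4-.4)),(Ks,Ts,(190+70/2.7-.3,140+123/2.7-.3))]);print('tri lock C',p.round(4),np.round(r,4))
plan((L[0],L[1],.06),np.degrees(np.arctan2(*(L-m)[1::-1]))+180,step=40)
```

```text
[ 0.506  -0.1303  0.008 ] rings [ 0.4159 -0.1075  0.005 ] [ 0.4274 -0.0814  0.005 ] sep 28.6 yaw lock-rings -23.0 dist 91.7 tips-lock -22.7 51.8
tri lock C [ 0.5066 -0.1315  0.0058] [0.0011 0.0004 0.0007]
{"travel": [[0, 8, 29], [0, 7, 28]], "spin": [-0.3, -0.3]} end [ 0.5062 -0.1304  0.0603] 157.0
```

Call:
jog_arm([
  [0,8,29],
  [0,7,28],
  [0,0,0],
  [0,0,0],
], spin=[-0.3,-0.3,0,0])

```text
clock: 23.32
tool_pos: [0.5048, -0.1271, 0.059]
tcp_rot: [-3.123, -0.026, 2.746]
ft_force: [-0.1, -0.6, 0.1]
finger_gap: 0.048
```

Run:
```python
from h import *
s=bot.sense(); print(s['tool_pos'],np.degrees(s['tcp_rot']), np.abs(s['qd']).max())
i,K,T=snap('wrist','w16'); cv2.imwrite('pics/w16c.png',cv2.resize(i[100:300,150:360],None,fx=2.8,fy=2.8,interpolation=cv2.INTER_CUBIC))
```

```text
[ 0.50479046 -0.12706408  0.05899953] [-178.94704005   -1.48664316  157.32551681] 0.010372691699898602
```

View pics/w16c.png

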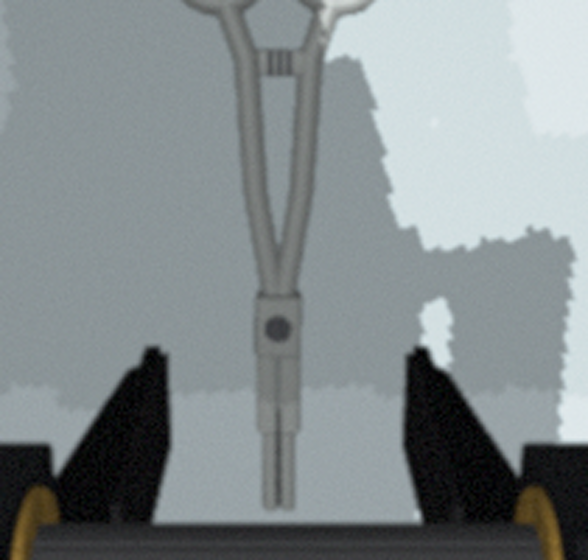

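Run:
```python
from h import *
_,K,T=load('w16');_,K8,T8=load('w15')
u=(150+278/2.8-.3,100+328/2.8-.3)
L=onplane(K,T,u,.008); print(L.round(4)); p,r=tri([(K,T,u),(K8,T8,(406.5/1.5-.17,289/1.5-.17))]); print(p.round(4),np.round(r,4))
s=bot.sense(); Rm=R.from_euler('xyz',s['tcp_rot']).as_matrix()
for z in (.012,.0035): print('tool travel mm to z',z,(Rm.T@(np.array([L[0],L[1],z])-s['tool_pos'])*1e3).round(1))
```

```text
[ 0.5055 -0.1301  0.008 ]
[ 0.5068 -0.1306  0.0044] [0.0002 0.0002]
tool travel mm to z 0.012 [-3.  -1.6 47.1]
tool travel mm to z 0.0035 [-3.3 -1.4 55.5]
```

Call:
jog_arm([
  [-1.5,-1,22],
  [-1.5,-0.4,18],
  [0,0,5],
  [0,0,0],
  [0,0,0],
], spin=[0.3,0,0,0,0])

```text
clock: 24.0
tool_pos: [0.5077, -0.1308, 0.0178]
tcp_rot: [-3.123, -0.018, 2.74]
ft_force: [-0.0, 0.0, 0.6]
finger_gap: 0.0476
```

Run:
```python
from h import *
s=bot.sense(); Rm=R.from_euler('xyz',s['tcp_rot']).as_matrix(); print(np.degrees(s['tcp_rot']))
for z in (.0033,): print('tool travel mm to z',z,(Rm.T@(np.array([.5058,-.1302,z])-s['tool_pos'])*1e3).round(1))
```

```text
[-178.95062968   -1.04746729  157.01883069]
tool travel mm to z 0.0033 [ 1.7  0.  14.6]
```

Call:
jog_arm([
  [1.7,0,6],
  [0,0,6],
  [0,0,2.4],
  [0,0,0],
], spin=[0,0,0,0])

```text
clock: 24.5
tool_pos: [0.506, -0.1303, 0.0033]
tcp_rot: [-3.123, -0.017, 2.741]
ft_force: [0.0, -0.3, 0.0]
finger_gap: 0.0474
```

Call:
jog_arm([
  [0,0,0],
  [0,0,0],
  [0,0,0],
  [0,0,0],
  [0,0,0],
], spin=[0,0,0,0,0], jaw=-0.95, force=15)

```text
clock: 25.12
tool_pos: [0.5061, -0.1303, 0.0035]
tcp_rot: [-3.123, -0.017, 2.74]
ft_force: [-0.6, -0.7, 0.4]
finger_gap: 0.0118
```

Call:
jog_arm([
  [0,0,-4],
  [0,0,-15],
  [0,0,-25],
  [0,0,-25],
  [0,0,0],
], spin=[0,0,0,0,0])

```text
clock: 25.75
tool_pos: [0.508, -0.1296, 0.0773]
tcp_rot: [-3.123, -0.016, 2.741]
ft_force: [-0.2, -0.3, -0.2]
finger_gap: 0.012
```

Run:
```python
from h import *
s=bot.sense(); print(s['tool_pos'],np.degrees(s['tcp_rot']), np.abs(s['qd']).max(),s['finger_gap'])
i,K,T=snap('wrist','w17'); cv2.imwrite('pics/w17b.png',cv2.resize(i,(768,576),interpolation=cv2.INTER_CUBIC))
plan((.513,-.3645,.09),176,step=40)
```

```text
[ 0.50797119 -0.12960438  0.07732952] [-178.96058101   -0.89334573  157.02825735] 0.018892957366059927 0.011977683695188871
{"travel": [[-16, -36, -2], [-14, -37, -2], [-12, -37, -2], [-10, -38, -3], [-8, -38, -2], [-6, -39, -3]], "spin": [-3.2, -3.2, -3.1, -3.2, -3.1, -3.2]} end [ 0.5128 -0.3648  0.0904] 176.0
```

View pics/w17b.png

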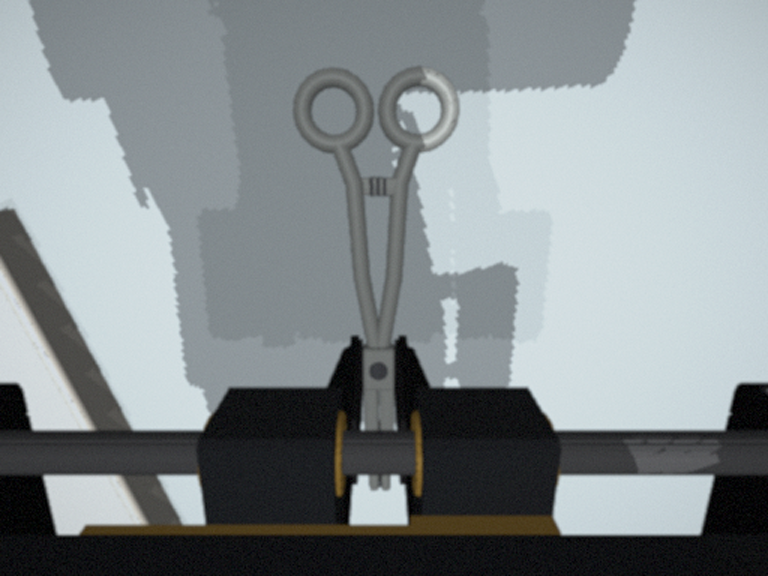

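Held squarely at the lock and still shut. On to the dish.

Call:
jog_arm([
  [-16,-36,-2],
  [-14,-37,-2],
  [-12,-37,-2],
  [-10,-38,-3],
  [-8,-38,-2],
  [-6,-39,-3],
  [0,0,0],
  [0,0,0],
], spin=[-3.2,-3.2,-3.1,-3.2,-3.1,-3.2,0,0])

```text
clock: 26.8
tool_pos: [0.5115, -0.3694, 0.0864]
tcp_rot: [-3.136, -0.03, 3.084]
ft_force: [-0.2, -1.0, -1.3]
finger_gap: 0.0118
```

Run:
```python
from h import *
s=bot.sense(); print(s['tool_pos'],np.degrees(s['tcp_rot']), np.abs(s['qd']).max(),s['finger_gap'],np.round(s['joint_positions'],2))
i,K,T=snap('wrist','w18'); cv2.imwrite('pics/w18b.png',cv2.resize(i,(768,576),interpolation=cv2.INTER_CUBIC))
i,K,T=snap('top','t18'); cv2.imwrite('pics/t18b.png',cv2.resize(i[170:282,320:430],None,fx=5,fy=5,interpolation=cv2.INTER_CUBIC))
```

```text
[ 0.51149275 -0.36944804  0.08638104] [-179.67335806   -1.745685    176.69495438] 0.01144933114603147 0.01180900493057108 [-0.72  0.65  1.65 -0.03  0.86 -2.21]
```

View pics/w18b.png

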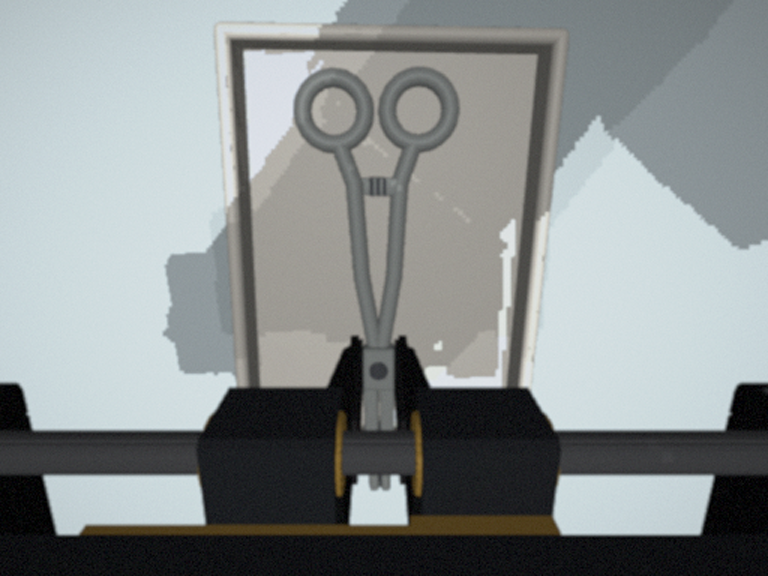

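View pics/t18b.png

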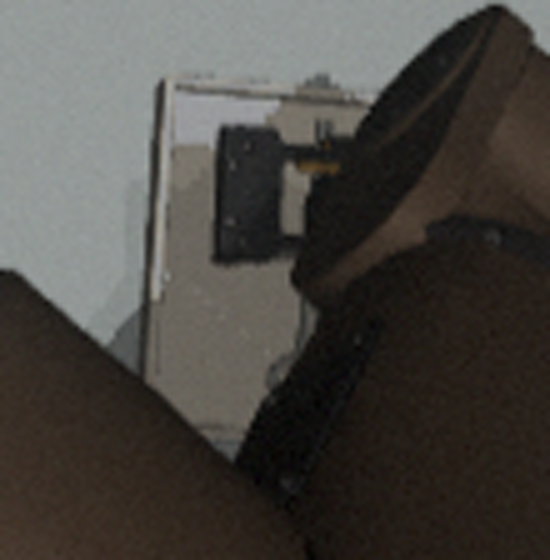

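Run:
```python
from h import *
_,K,T=load('w18'); f=lambda u,v:(u/1.5-.17,v/1.5-.17)
for a in [(243,50),(538,54),(257,385),(508,385)]: print('floor',onplane(K,T,f(*a),.004).round(4))
for a in [(216,25),(568,33)]: print('rim',onplane(K,T,f(*a),.026).round(4))
_,Kt,Tt=load('top0')
t3=lambda u,v:(320+(u-420)/3-.4,170+v/4-.4)
p,r=tri([(K,T,f(216,25)),(Kt,Tt,t3(655,357))]); print('rim corner tri?',p.round(4),np.round(r,4))
p,r=tri([(K,T,f(568,33)),(Kt,Tt,t3(504,342))]); print('rim corner tri?',p.round(4),np.round(r,4))
s=bot.sense(); Rm=R.from_euler('xyz',s['tcp_rot']).as_matrix()
for z in (.05,.015): print('tool travel mm to z',z,(Rm.T@(np.array([.513,-.3645,z])-s['tool_pos'])*1e3).round(1))
```

```text
floor [ 0.3824 -0.426   0.004 ]
floor [ 0.3924 -0.286   0.004 ]
floor [ 0.5563 -0.4406  0.004 ]
floor [ 0.5642 -0.2985  0.004 ]
rim [ 0.3764 -0.4309  0.026 ]
rim [ 0.3885 -0.2801  0.026 ]
rim corner tri? [ 0.3806 -0.4254  0.0401] [0.0015 0.0015]
rim corner tri? [ 0.3892 -0.2805  0.0275] [0.0004 0.0004]
tool travel mm to z 0.05 [-2.   5.  36.7]
tool travel mm to z 0.015 [-3.1  5.3 71.7]
```

Call:
jog_arm([
  [-1,5,17],
  [-1,0,20],
  [-1,0,20],
  [0,0,5],
  [0,0,0],
], spin=[0.7,0,0,0,0])

```text
clock: 27.52
tool_pos: [0.5134, -0.3595, 0.0199]
tcp_rot: [-3.137, -0.032, 3.073]
ft_force: [0.4, -0.1, 0.1]
finger_gap: 0.0118
```

Call:
jog_arm([
  [0,-4,6],
  [0,0,4],
  [0,0,0],
], spin=[0,0,0])

```text
clock: 27.9
tool_pos: [0.5132, -0.3639, 0.0104]
tcp_rot: [-3.136, -0.031, 3.073]
ft_force: [0.0, -0.5, 0.1]
finger_gap: 0.0118
```

Call:
jog_arm([
  [0,0,1],
  [0,0,1],
  [0,0,0],
], spin=[0,0,0])

```text
clock: 28.28
tool_pos: [0.5133, -0.3642, 0.0088]
tcp_rot: [-3.135, -0.03, 3.073]
ft_force: [0.3, 0.5, -0.6]
finger_gap: 0.012
```

Call:
jog_arm([
  [0,0,1],
  [0,0,0.7],
], spin=[0,0])

```text
clock: 28.52
tool_pos: [0.5133, -0.3642, 0.0074]
tcp_rot: [-3.135, -0.03, 3.073]
ft_force: [-2.5, 1.1, 7.9]
finger_gap: 0.0116
```

Touchdown: about 8 N up at z = 7.4 mm, where 7.2 was expected. Release and retreat.

Call:
jog_arm([
  [0,0,0],
  [0,0,0],
  [0,0,0],
], spin=[0,0,0], jaw=-0.3)

```text
clock: 28.9
tool_pos: [0.5133, -0.3642, 0.0075]
tcp_rot: [-3.135, -0.03, 3.073]
ft_force: [-0.6, 0.7, -0.4]
finger_gap: 0.0324
```

Call:
jog_arm([
  [0,0,-10],
  [0,0,-25],
  [0,0,-40],
  [0,0,-40],
  [20,-55,0],
  [20,-55,0],
  [20,-55,0],
  [20,-55,0],
  [0,0,0],
  [0,0,0],
], spin=[0,0,0,0,0,0,0,0,0,0])

```text
clock: 30.15
tool_pos: [0.4203, -0.5837, 0.1372]
tcp_rot: [-3.131, -0.026, 3.076]
ft_force: [-0.6, 0.4, -0.4]
finger_gap: 0.0336
```

Run:
```python
from h import *
s=bot.sense(); print(s['clock'],s['tool_pos'],np.degrees(s['tcp_rot']), np.abs(s['qd']).max(),s['finger_gap'])
i,K,T=snap('top','t19'); cv2.imwrite('pics/t19b.png',cv2.resize(i[130:280,70:430],None,fx=2.2,fy=2.2,interpolation=cv2.INTER_CUBIC))
i,K,T=snap('scene','s19'); cv2.imwrite('pics/s19b.png',cv2.resize(i[130:300,80:490],None,fx=1.9,fy=1.9,interpolation=cv2.INTER_CUBIC))
i,K,T=snap('wrist','w19'); cv2.imwrite('pics/w19b.png',i)
```

```text
30.15 [ 0.42032994 -0.5837325   0.13724962] [-179.38447751   -1.49685879  176.21695897] 0.02239091420599258 0.03362732502328514
```

View pics/t19b.png

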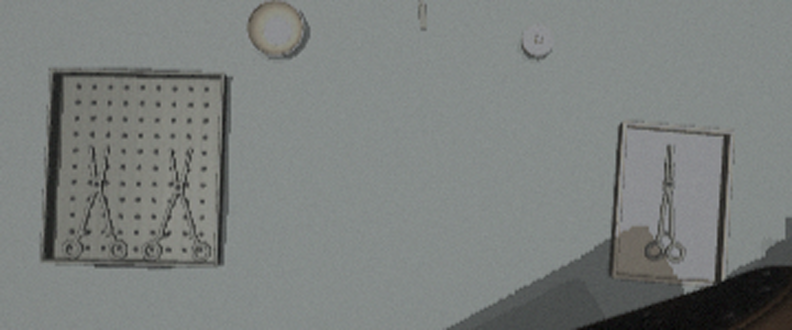

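View pics/s19b.png

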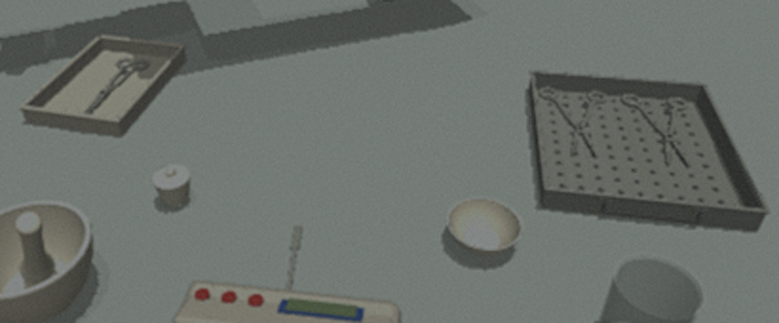

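View pics/w19b.png

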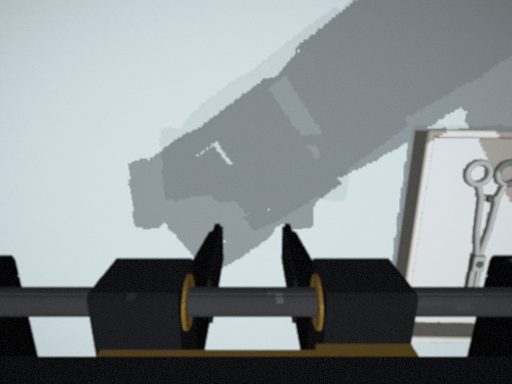

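Run:
```python
from h import *
a=load('top0')[0].astype(int);b=load('t19')[0].astype(int)
for n,(x,y,w) in dict(evap=(196,143,18),cruc=(314,150,14),spat=(262,135,12)).items():
    d=np.abs(a-b)[y-w:y+w,x-w:x+w].max(2); print(n,d.mean().round(1),(d>40).sum())
_,K,T=load('t19'); g=lambda u,v:(70+u/2.2-.3,130+v/2.2-.3)
for n,p,z in [('A1',(73,249),.006),('A2',(118,249),.006),('B2',(153,251),.006),('B1',(201,251),.006),('C lock',(669,184),.01),('C r',(654,250),.008),('C r',(677,252),.008)]: print(n,onplane(K,T,g(*p),z).round(4))
bot.close_job()
```

```text
evap 16.2 0
cruc 16.9 0
spat 18.9 31
A1 [0.4161 0.4437 0.006 ]
A2 [0.4168 0.3831 0.006 ]
B2 [0.4146 0.3358 0.006 ]
B1 [0.4154 0.2711 0.006 ]
C lock [ 0.5136 -0.3642  0.01  ]
C r [ 0.4238 -0.3435  0.008 ]
C r [ 0.4214 -0.3748  0.008 ]
the job is handed in; nothing more can be done
```

The job is done and handed in at about 30 s of the 72 s. The two open forceps lie flat and side by side in the steriliser tray, with their rings against the near end wall. The shut one lies flat in the white dish.

**Rings at the wall:** In the last close wrist view, each ring's outer edge measured within about 1 mm of the wall's inner face. I pushed both forceps until about 4–5 N of contact showed.

**Jaws:** Ring centres are about 60 mm and 65 mm apart in the tray. One wrist reading of the second forceps while it was held gave 61 mm, against 66–68 mm on the bench. It may have closed slightly in the grip, but it is still far from shut. The locked pair kept its ring spacing (about 29–31 mm) and its ratchet stayed engaged.

**Setting down:** I lowered each to floor contact before releasing it, with about 12, 5 and 8 N upward on the tool.

**Rest of the bench:** The evaporating dish and crucible show no change in the before-and-after top view. The patch of that view around the spatula had 31 changed pixels. One of the open forceps lay there at first, so this is probably its absence, but I did not measure the spatula itself.

**Disagreements:** The wrist and fixed cameras differed by 1–3 mm on some points. The tool picked up 1–2° of tilt in the fast moves, which the jog rows could not take out. The forceps still lay flat once released.

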